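# Stack an amplifier module for bonding under a weight

## Task

Build up the bonding stack on the dowel-pin jig, from the bottom: the flat spreader plate down between the pins, then the module, then the heat sink with its fins up, and last the large steel weight standing upright. Centre each one on the one below, with the long sides of plate, module and heat sink all running along the jig's long side. Leave the small weight where it is, and let go of everything at the end.

Things in the scene. Friction and masses are not known exactly. Their poses are not given: they have to be found in the camera images.
- jig: Fixed dark steel jig plate, 96 x 150 x 12 mm high (x, y, z; long along its y), flat on the bench. Origin: centre of its underside. Eight steel dowel pins, 8 mm thick with round tops, stand 8 mm above the plate at x +-37, y +-44 mm and x +-18, y +-64 mm, and bound a nest of 66 x 120 mm (5 mm play round the spreader plate). The middle 80 mm of each long side is open for fingers.
- nest (a point): Centre of the nest, on the jig plate's upper face (12 mm above the bench), axes as the jig's.
- spreader: Plain flat copper spreader plate with a small screw hole near each corner, loose, 56 x 110 x 10 mm high (x, y, z), long along its own y, lying flat. Origin at the centre of its underside. About 0.16 kg. Grasp across its 56 mm width. Either way round is right.
- module: Milled silvery module, loose: a block 48 x 76 x 20 mm high (x, y, z), with a small brass-coloured connector on each end, 6 mm thick, that makes it 100 mm long along its own y. Things rest on it at 20 mm. Origin at the centre of its underside. About 0.19 kg. Grasp across its 48 mm width. Either way round is right.
- heat_sink: Finned aluminium heat sink, loose, 50 x 60 x 27 mm high (x, y, z): a 5 mm base 60 mm long along its own y, with ten upright 2 mm fins that run along its x, 50 mm long, tops at 27 mm. Origin at the centre of its underside; it stands fins up at the start. About 0.12 kg. Grasp across its 50 mm width, on the ends of the fins. Either way round is right.
- weight_large: The larger of two upright round steel weights with a knob on a narrow neck, loose: foot 44 mm in diameter and 26 mm high, knob 24 mm in diameter from 39 to 52 mm height, 52 mm high in all. Origin at the centre of its underside, z up. About 0.35 kg. Grasp it by the knob. It may face any way.
- weight_small: The smaller weight of the same shape, loose, to be left alone: foot 30 mm in diameter, 38 mm high in all, knob 18 mm in diameter. Origin at the centre of its underside.
Things that resemble listed ones, but are neither listed nor needed, are in the scene too. There is more than one size of the spreader; the one meant has the size given above.

How it is judged:
By the outcome, as a careful person would: the job done as asked, in the order asked, and still so for the second after the job is handed in, with the robot touching nothing.
It also fails if it takes over 144 s, if anything falls off the work surface, if the arm or the gripper's body presses on something with over 40 N, if the wrist force passes 120 N, or if a joint passes its speed limit or range.

## Robot

A 6-joint arm with a two-finger parallel gripper is mounted at the origin on a cart in front of the work surface, level with it; the furniture and walls round the work are solid. World frame = base frame: x ahead of the robot, y to its left, z up, the work surface at z = 0. Lengths are in mm, angles in rad, forces in N, time in s.
With the tool pointing down it reaches from about 300 to 850 mm from the base axis. Payload 5.4 kg.
Tool frame: the origin (TCP) lies at the very end of the fingers, on their centre line; the grasp point (between the pads) lies 19 mm behind it (bot.hold_point_z is the distance from the TCP to the grasp point, in mm); z points along the fingers, x is the direction in which the jaws open and shut, and the axes are right-handed (so a half turn about z gives the same grasp; the last joint's range is limited). The gripper opens to 85 mm and grips with 20 to 120 N. Pads are 22 mm wide; open, the fingers measure 114 mm over their backs; the gripper's body (76 mm by 85 mm) begins 54 mm behind the grasp point. The pads swing forward as they close: fully open they stand 13 mm farther back than shut.
Start: joints at [1.062, 0.158, 1.597, -0, 1.386, -0.21], TCP at [169.275, 549.502, 231.299] pointing down, gripper open.
Joint ranges: [-2.91, 2.91], [-0.94, 2.29], [0.18, 2.7], [-1.29, 4.43], [0.17, 2.64], [-3, 3]. Speed limits (rad/s): [2.57, 2.57, 3.14, 3.14, 3.14, 3.14].

## Interface

Orientations are given as a rotation vector (axis times angle).
In Python, from plant import bot gives the robot as it stands.
- The arm moves only by the shell command python3 -m inch 'ROWS' [FORCE]. ROWS is text: rows parted by semicolons, each of 7 numbers parted by spaces: the shift along the world's x, y, z in m, then the turn, a rotation vector about the world's x, y, z in rad, then the finger opening in m, from 0 to 0.0854. In form: x y z ax ay az gripper; .... A call has 1 to 20 rows; each row shifts and turns the pose as measured when the row begins; what a row does not reach is not made up. A row lasts 1/10 s, in which the tool goes at most 50 mm and 8.59 degrees, less where a joint would pass 70% of its speed; a pose out of reach is approached as far as the arm can. A call is refused whole if a number of a shift passes 0.05 or a number of a turn 0.15, either way. A call with a gripper value outside its range is refused whole. The fingers move at their own pace and stop on an object; FORCE is the grip in N (left out, the last holds). Time passes only in rows, so rows that do not move let the fingers close. It gives the time, the measured TCP pose, the force and the opening at its end, in the units of the state.
- bot.get_state(): the state, without advancing time (a new reading comes with each control period).
- bot.capture(name): name is "scene" or "top"; returns the picture (420x560x3 uint8, red, green, blue); there is no depth.
- bot.camera_params(name): a dict with "camera_matrix" (3x3 intrinsics, pixels), "pose" (4x4, takes a point from camera to world coordinates). Camera axes: x right, y up, looking along -z (the intrinsics and any distortion apply to the point x, -y, -z); pixel columns grow to the right and rows downward; lengths in mm; the calibration is good to about 2 mm. A picture is of the moment at which its call begins. camera_params takes no time and is no camera call.
- bot.close_job(): hands the job in, once; it reports no verdict.
The state is a dict: "time_s": time; "qpos": joint angles; "joint_velocities": joint speeds; "joint_efforts": joint torques, N m; "eef_pos": TCP position; "ee_rot": TCP orientation; "contact_force": force on the tool from outside, world axes, zero at the start; "wrist_torque": the same for the moment, N m; "opening": finger opening in mm.
Only numpy, scipy, OpenCV 4.12 (cv2) and the standard library are available. Lean on these libraries where they do the work, as an engineer would, in place of code of your own. Each camera call takes 0.05 s, during which the arm holds its last target. There are 200 camera calls.

## Working session

There is one attempt and no reset: what is moved stays moved. The work goes in short steps, Python scripts to look and compute and a shell command to move; the robot and the scene stay as the last step left them, time stands still between calls to the robot, and variables do not carry over. Pictures are saved under pics/ and viewed, about 12 in all and at most 16, crops included, and the job is handed in when it is done.

```bash
ls; mkdir -p pics; python3 - <<'E'
from plant import bot
import cv2
print(bot.get_state(), bot.hold_point_z)
for n in("scene","top"):
    cv2.imwrite(f"pics/{n}0.png",bot.capture(n)[:,:,::-1]); p=bot.camera_params(n); print(n,p)
E
```

```text
pics
{'time_s': 0.0, 'qpos': array([ 1.06188794e+00,  1.59047720e-01,  1.59824742e+00, -4.70749874e-06,
        1.38618258e+00, -2.10097601e-01]), 'joint_velocities': array([-4.78159367e-05,  5.26644989e-04, -5.93195480e-04,  1.68134363e-03,
       -2.50810348e-04,  4.51099174e-04]), 'joint_efforts': array([-1.53893816e-03, -3.95997870e+01, -3.31426299e+01, -3.65175511e-04,
        8.40499270e-03, -8.50799665e-06]), 'eef_pos': array([168.99169111, 548.97744402, 230.31003371]), 'ee_rot': array([ 2.52672438,  1.86556746, -0.00269287]), 'contact_force': array([ 0.27441912,  0.38847159, -0.06508035]), 'wrist_torque': array([ 0.02541243, -0.01159116, -0.00691048]), 'opening': 84.88623907183704} 18.700000000000003
scene {'camera_matrix': array([[495.55242591,   0.        , 277.61530551],
       [  0.        , 495.55242591, 210.49241962],
       [  0.        ,   0.        ,   1.        ]]), 'pose': array([[ 8.14892663e-01,  4.07682100e-01, -4.12001520e-01,
        -7.45638921e+01],
       [-5.79394024e-01,  5.92444203e-01, -5.59743184e-01,
        -7.36024108e+02],
       [ 1.58906351e-02,  6.94841832e-01,  7.18987007e-01,
         9.66167101e+02],
       [ 0.00000000e+00,  0.00000000e+00,  0.00000000e+00,
         1.00000000e+00]])}
top {'camera_matrix': array([[499.59012981,   0.        , 273.50209477],
       [  0.        , 499.59012981, 206.27982226],
       [  0.        ,   0.        ,   1.        ]]), 'pose': array([[ 2.12890039e-02,  9.97528318e-01, -6.69629259e-02,
         3.78059324e+02],
       [-9.99767769e-01,  2.14651430e-02,  1.91192458e-03,
        -1.01390215e+01],
       [ 3.34456769e-03,  6.69066721e-02,  9.97753632e-01,
         1.49027621e+03],
       [ 0.00000000e+00,  0.00000000e+00,  0.00000000e+00,
         1.00000000e+00]])}
```

View pics/scene0.png

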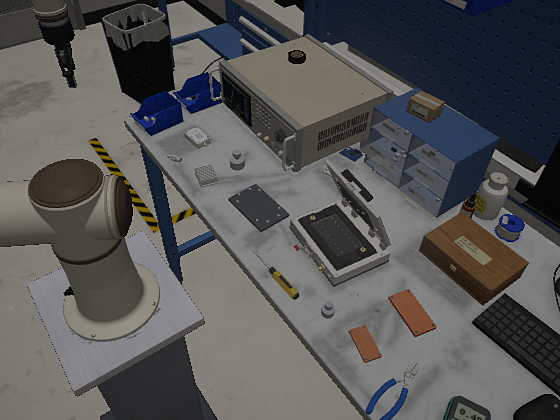

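View pics/top0.png

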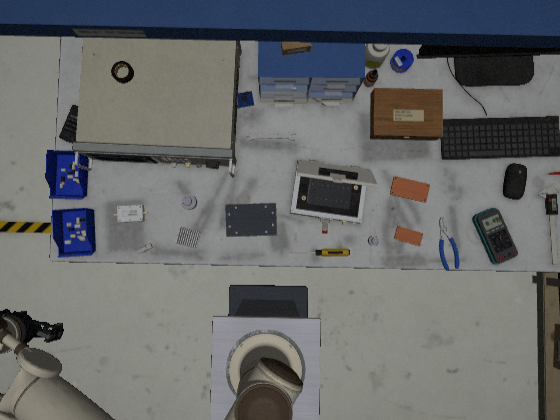

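The scene view shows the module (197,136), heat sink (206,176), large weight (237,160), jig (258,207), small weight (327,310), large copper plate (412,312) and small copper plate (365,343). In the top view, what could be mistaken:
- **Spreader:** (410,188) is about 110 mm long. The (408,235) plate is smaller and is a decoy.
- **Jig:** the dark pinned plate at (250,219). The dark insert of the open case at (330,195) is a decoy.
- **Large weight:** (190,202). The small one is at (373,240).
- **Heat sink:** (187,236).
- **Module:** (130,213).

I'll check these in a close crop.

```bash
python3 - <<'E'
import cv2,numpy as np
a=cv2.imread("pics/top0.png"); 
u=lambda r0,r1,c0,c1,k,im: cv2.resize(im[r0:r1,c0:c1],None,fx=k,fy=k,interpolation=cv2.INTER_CUBIC)
A=u(190,260,100,290,4,a); B=u(165,255,360,450,3,a); s=cv2.imread("pics/scene0.png"); C=u(120,240,150,300,3,s)
o=np.zeros((600,800,3),np.uint8); o[:280,:760]=A; o[290:560,:270]=B; o[290:600,290:740]=C[:310]
cv2.imwrite("pics/crop0.png",o)
E
```

```text
(no output)
```

View pics/crop0.png

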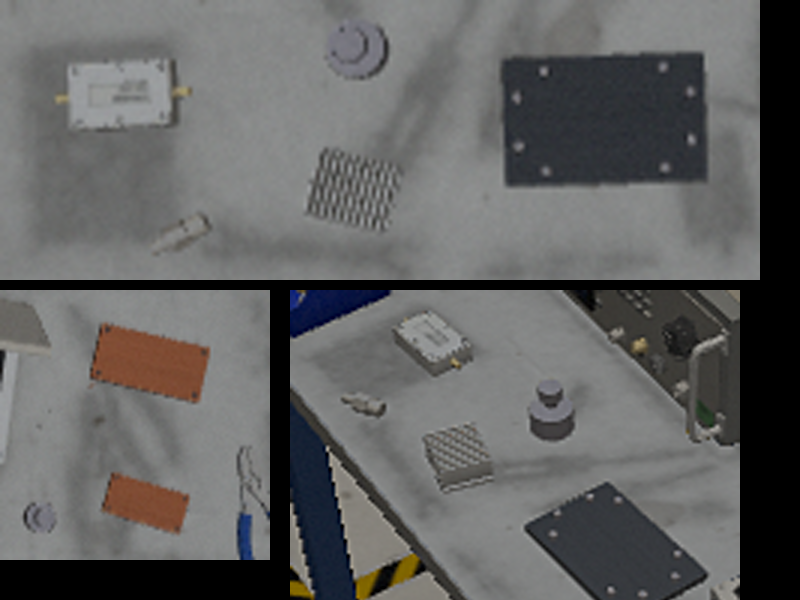

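The crop confirms the choices. The large copper plate is the upper one, about 113 x 57 mm by its pixels. The jig carries eight pins, the heat sink stands fins up, and the large weight is the one next to the heat sink.

```bash
cat > h.py <<'E'
from plant import bot
import cv2,numpy as np
def shot(n): return np.ascontiguousarray(bot.capture(n)[:,:,::-1])
def ray(n,uv,z):
    p=bot.camera_params(n);K=p["camera_matrix"];T=p["pose"]
    uv=np.atleast_2d(np.asarray(uv,float))
    d=np.c_[(uv[:,0]-K[0,2])/K[0,0],-(uv[:,1]-K[1,2])/K[1,1],-np.ones(len(uv))]@T[:3,:3].T
    return T[:3,3]+d*((z-T[2,3])/d[:,2])[:,None]
def proj(n,P):
    p=bot.camera_params(n);K=p["camera_matrix"];T=p["pose"]
    c=(np.atleast_2d(P)-T[:3,3])@T[:3,:3]
    return np.c_[K[0,2]-K[0,0]*c[:,0]/c[:,2],K[1,2]+K[1,1]*c[:,1]/c[:,2]]
def rect(n,mask,roi,z):
    """roi r0,r1,c0,c1 -> centre xy, long-side world angle deg, sides"""
    r0,r1,c0,c1=roi
    k=4; m=cv2.resize(mask[r0:r1,c0:c1].astype(np.float32),None,fx=k,fy=k,interpolation=cv2.INTER_LINEAR)>.5
    cs,_=cv2.findContours(m.astype(np.uint8),cv2.RETR_EXTERNAL,cv2.CHAIN_APPROX_NONE)
    c=max(cs,key=cv2.contourArea)[:,0].astype(float)
    uv=(c+.5)/k-.5+[c0,r0]
    w=ray(n,uv,z)[:,:2].astype(np.float32)
    b=cv2.boxPoints(cv2.minAreaRect(w)); e=[b[1]-b[0],b[2]-b[1]]; L=max(e,key=np.linalg.norm)
    return b.mean(0).round(1),round(float(np.degrees(np.arctan2(L[1],L[0])))%180,1),[round(float(np.linalg.norm(x)),1) for x in e]
def st():
    s=bot.get_state(); from scipy.spatial.transform import Rotation as R
    M=R.from_rotvec(s["ee_rot"]).as_matrix()
    return s["time_s"],s["eef_pos"].round(1),"jaw deg",round(np.degrees(np.arctan2(M[1,0],M[0,0])),1),"z",M[:,2].round(3),"F",s["contact_force"].round(1),"open",round(s["opening"],1),"q",s["qpos"].round(2)
E
python3 - <<'E'
from h import *
print(*st())
for n,rs in (("top",dict(sp=(165,205,380,440),jig=(195,245,218,285),mod=(195,235,105,155),hs=(220,255,165,210),wl=(185,220,172,210))),("scene",dict(sp=(280,345,375,445),jig=(170,235,220,295)))):
    a=cv2.imread(f"pics/{n}0.png").astype(int); g=a.sum(2)/3; cu=(a[:,:,2]-a[:,:,0])>35
    print(n,"sp",rect(n,cu,rs["sp"],10)); print("jig",rect(n,g<75,rs["jig"],12))
    if n=="top":
        print("mod",rect(n,g>165,rs["mod"],20)); print("bg",g[228,150],g[200,160],g[236,220])
for k,uv in dict(hs_top=(188.4,237.3)).items(): print(k,ray("top",uv,27))
c=np.array([[322,147],[403,165],[383,232],[305,213]])/4+[100,190]; print("hs",ray("top",c,27).round(1))
print("knob",ray("top",np.array([349,43])/4+[100,190],52), ray("scene",[150+(550-290)/3,120+(388-290)/3],52))
print("hs scene ctr",ray("scene",[150+(456-290)/3,120+(446-290)/3],27), "mod scene",ray("scene",[150+(432-290)/3,120+(337-290)/3],20))
c=np.array([[68,58],[172,60],[172,128],[69,131]])/4+[100,190]; print("mod",ray("top",c,20).round(1),"conn",ray("top",np.array([[58,99],[191,91]])/4+[100,190],12).round(1))
E
```

```text
0.1 [169.  549.  230.4] jaw deg 72.9 z [-0.001 -0.002 -1.   ] F [-1.5 -0.9 -1.2] open 85.6 q [ 1.06  0.16  1.6   0.    1.39 -0.21]
top sp (array([ 538.2, -417.5], dtype=float32), 77.9, [57.9, 112.4])
jig (array([438.2,  54.4], dtype=float32), 91.2, [153.4, 97.0])Traceback (most recent call last):
  File "<stdin>", line 7, in <module>
  File "h.py", line 18, in rect
    c=max(cs,key=cv2.contourArea)[:,0].astype(float)
      ~~~^^^^^^^^^^^^^^^^^^^^^^^^
ValueError: max() iterable argument is empty
```

```bash
python3 - <<'E'
from h import *
a=cv2.imread("pics/top0.png").astype(int); g=a.sum(2)/3; print(g[213,120:140:4],g[228,150])
print("mod",rect("top",g>g[228,150]+25,(195,235,105,155),20))
b=cv2.imread("pics/scene0.png").astype(int);gb=b.sum(2)/3
print("scene sp",rect("scene",(b[:,:,2]-b[:,:,0])>35,(280,345,375,445),10)); print("jig",rect("scene",gb<65,(170,235,220,295),12))
c=np.array([[322,147],[403,165],[383,232],[305,213]])/4+[100,190]; print("hs",ray("top",c,27).round(1), ray("top",c,27).mean(0))
print("knob",ray("top",np.array([349,43])/4+[100,190],52), ray("scene",[150+(550-290)/3,120+(388-290)/3],52))
print("hs scene ctr",ray("scene",[150+(456-290)/3,120+(446-290)/3],27), "mod scene",ray("scene",[150+(432-290)/3,120+(337-290)/3],20))
c=np.array([[68,58],[172,60],[172,128],[69,131]])/4+[100,190]; print("mod",ray("top",c,20).round(1),ray("top",c,20).mean(0),"conn",ray("top",np.array([[58,99],[191,91]])/4+[100,190],12).round(1))
E
```

```text
[155.         151.66666667 147.33333333 140.         137.        ] 130.0
mod (array([460.1, 384.5], dtype=float32), 28.6, [12.7, 19.6])
scene sp (array([ 539.8, -421.2], dtype=float32), 77.2, [59.5, 113.8])
jig (array([437.6,  48.5], dtype=float32), 92.6, [157.5, 99.4])
hs [[410.4 257.8  27. ]
 [398.5 198.2  27. ]
 [349.4 211.3  27. ]
 [362.  268.6  27. ]] [380.08798762 233.96568795  27.        ]
knob [[485.22292458 236.30118355  52.        ]] [[486.38659541 231.8193573   52.        ]]
hs scene ctr [[382.55188566 235.42821568  27.        ]] mod scene [[449.49279917 404.11921826  20.        ]]
mod [[472.1 448.3  20. ]
 [472.2 371.7  20. ]
 [422.2 369.8  20. ]
 [418.3 445.3  20. ]] [446.19867009 408.7575628   20.        ] conn [[442.  456.9  12. ]
 [450.1 358.8  12. ]]
```

Both cameras agree to about 4 mm:

| Object | Position (mm) | Angle |
|---|---|---|
| Spreader | (539, -419) | long axis 77.6° |
| Jig | (438, 51.5) | 91.5° |
| Module | (448, 407) | – |
| Heat sink | (381, 234) | – |
| Large weight | (486, 234) | – |

Moving above the spreader.

```bash
python3 -m inch '0.02 -0.045 0.003 0 0 -0.075 0.08; 0.02 -0.045 0.003 0 0 -0.075 0.08; 0.02 -0.045 0 0 0 -0.075 0.08; 0.02 -0.045 0 0 0 -0.075 0.08; 0.02 -0.045 0 0 0 -0.075 0.08; 0.02 -0.045 0 0 0 -0.075 0.08; 0.02 -0.045 0 0 0 -0.075 0.08; 0.02 -0.045 0 0 0 -0.075 0.08; 0.02 -0.045 0 0 0 -0.075 0.08; 0.02 -0.045 0 0 0 -0.075 0.08; 0.02 -0.045 0 0 0 -0.075 0.08; 0.02 -0.045 0 0 0 -0.075 0.08; 0.02 -0.045 0 0 0 -0.075 0.08; 0.02 -0.045 0 0 0 -0.075 0.08; 0.02 -0.045 0 0 0 -0.075 0.08; 0.02 -0.045 0 0 0 -0.075 0.08; 0.02 -0.045 0 0 0 -0.075 0.08; 0.02 -0.045 0 0 0 -0.075 0.08; 0 -0.045 0 0 0 -0.075 0.08; 0 -0.045 0 0 0 -0.065 0.08' 40; python3 -c "
from h import *
print(*st())"
```

```text
time_s: 2.1
eef_pos: [524.2, -369.9, 226.2]
ee_rot: [-3.106, 0.424, 0.01]
contact_force: [0.3, 0.7, 0.3]
opening: 80.0
2.1 [ 524.2 -369.9  226.2] jaw deg -15.5 z [-0.006  0.007 -1.   ] F [0.3 0.7 0.3] open 80.0 q [-0.8   0.34  1.39  0.    1.42 -0.53]
```

```bash
python3 -m inch '0.008 -0.025 -0.04 0 0 0.028 0.08; 0.007 -0.024 -0.04 0 0 0.027 0.08; 0 0 -0.04 0 0 0 0.08; 0 0 -0.035 0 0 0 0.08; 0 0 0 0 0 0 0.08; 0 0 0 0 0 0 0.08'; python3 - <<'E'
from h import *
print(*st())
from scipy.spatial.transform import Rotation as R
s=bot.get_state();M=R.from_rotvec(s["ee_rot"]).as_matrix()
o=np.zeros((600,800,3),np.uint8)
for i,n in enumerate(("scene","top")):
    a=shot(n); cv2.imwrite(f"pics/{n}1.png",a); uv=proj(n,[s["eef_pos"]])[0]
    tips=proj(n,[s["eef_pos"]+M@[x,0,0] for x in(-40,0,40)]); print(n,tips.round(1))
    c=np.round(uv).astype(int); w=(45,45)
    r0,c0=c[1]-45,c[0]-45; cr=cv2.resize(a[r0:r0+90,c0:c0+90],(396,396),interpolation=cv2.INTER_CUBIC)
    for t in tips: cv2.circle(cr,tuple(((t-[c0,r0]+.5)*4.4).astype(int).tolist()),3,(0,255,0),1)
    o[:396,i*400:i*400+396]=cr; print(n,"crop origin",c0,r0)
cv2.imwrite("pics/c1.png",o[:400])
E
```

```text
time_s: 2.7
eef_pos: [536.7, -428.2, 64.6]
ee_rot: [-3.117, 0.351, 0.009]
contact_force: [1.0, -0.1, 0.5]
opening: 80.2
2.7 [ 536.7 -428.2   64.6] jaw deg -12.8 z [-0.005  0.005 -1.   ] F [ 1.  -0.1  0.5] open 80.2 q [-0.85  0.6   1.37 -0.    1.18 -0.62]
scene [[403.  306.4]
 [418.8 300.5]
 [434.2 294.8]]
scene crop origin 374 256
top [[415.5 201. ]
 [418.6 187.5]
 [421.7 174.1]]
top crop origin 374 143
```

View pics/c1.png

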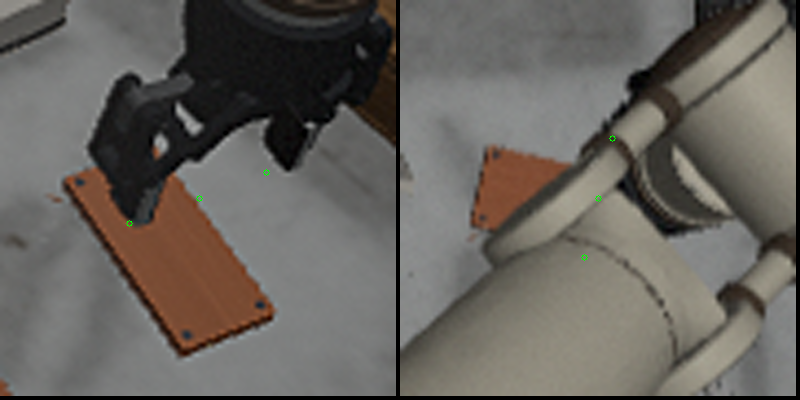

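The scene crop shows the jaws straddling the plate (fingertips near crop pixels (140,220) and (288,165)), slightly toward -y of its centre. The top camera is blocked by the arm. Nudging +y and descending.

```bash
python3 -m inch '0.002 0.010 -0.03 0 0 0.003 0.075; 0 0 -0.02 0 0 0 0.075; 0 0 -0.008 0 0 0 0.075; 0 0 0 0 0 0 0.075; 0 0 0 0 0 0 0.075'; python3 - <<'E'
from h import *
print(*st())
a=shot("scene"); cv2.imwrite("pics/c2.png",cv2.resize(a[250:350,365:465],(600,600),interpolation=cv2.INTER_CUBIC))
E
```

```text
time_s: 3.3
eef_pos: [545.8, -423.7, 20.3]
ee_rot: [3.112, -0.342, 0.018]
contact_force: [-0.6, -1.0, 0.3]
opening: 75.2
3.3 [ 545.8 -423.7   20.3] jaw deg -12.6 z [ 0.01  -0.012 -1.   ] F [-0.6 -1.   0.3] open 75.2 q [-0.83  0.65  1.39 -0.    1.08 -0.61]
```

View pics/c2.png

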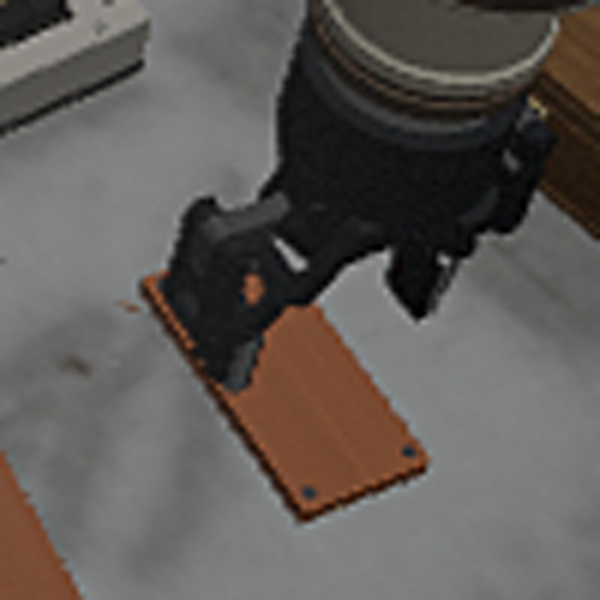

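The near fingertip (crop 235,380) sits inside the plate's left edge. The tool is about 7 mm too far along +x and 5 mm toward -y, so I'm correcting that.

```bash
python3 -m inch '-0.007 0.005 0 0.012 0.01 0.002 0.075; 0 0 0 0 0 0 0.075; 0 0 0 0 0 0 0.075'; python3 -c "
from h import *
print(*st())"
```

```text
time_s: 3.65
eef_pos: [539.5, -419.9, 23.9]
ee_rot: [3.121, -0.34, 0.005]
contact_force: [0.9, 0.4, 0.3]
opening: 75.0
3.65 [ 539.5 -419.9   23.9] jaw deg -12.4 z [ 0.003 -0.003 -1.   ] F [0.9 0.4 0.3] open 75.0 q [-0.84  0.64  1.4   0.    1.1  -0.62]
```

```bash
python3 -m inch '0 0.001 -0.012 0 0 0 0.075; 0 0 -0.011 0 0 0 0.075; 0 0 0 0 0 0 0.075; 0 0 0 0 0 0 0.075'; python3 -c "
from h import *
print(*st())"
```

```text
time_s: 4.05
eef_pos: [539.1, -418.6, -1.7]
ee_rot: [3.121, -0.341, 0.004]
contact_force: [0.4, -0.4, -0.3]
opening: 75.1
4.05 [ 539.1 -418.6   -1.7] jaw deg -12.5 z [ 0.002 -0.002 -1.   ] F [ 0.4 -0.4 -0.3] open 75.1 q [-0.84  0.68  1.4   0.    1.06 -0.62]
```

```bash
python3 -m inch '0 0 0 0 0 0 0.065; 0 0 0 0 0 0 0.050; 0 0 0 0 0 0 0.050; 0 0 0 0 0 0 0.050; 0 0 0 0 0 0 0.050; 0 0 0 0 0 0 0.050' 60; python3 -m inch '0 0 0.02 0 0 0 0.050; 0 0 0.03 0 0 0 0.050; 0 0 0.03 0 0 0 0.050;0 0 0 0 0 0 0.050;0 0 0 0 0 0 0.050'; python3 - <<'E'
from h import *
print(*st())
a=shot("scene"); cv2.imwrite("pics/c3.png",cv2.resize(a[220:340,345:465],(600,600),interpolation=cv2.INTER_CUBIC))
E
```

```text
time_s: 4.65
eef_pos: [539.2, -418.5, -1.6]
ee_rot: [3.122, -0.341, 0.003]
contact_force: [-1.1, 0.2, -0.6]
opening: 53.9
time_s: 5.15
eef_pos: [537.1, -416.3, 77.3]
ee_rot: [-3.12, 0.341, 0.004]
contact_force: [-0.3, -0.1, -2.1]
opening: 54.1
5.15 [ 537.1 -416.3   77.3] jaw deg -12.5 z [-0.002  0.003 -1.   ] F [-0.3 -0.1 -2.1] open 54.1 q [-0.84  0.57  1.39  0.    1.19 -0.62]
```

View pics/c3.png

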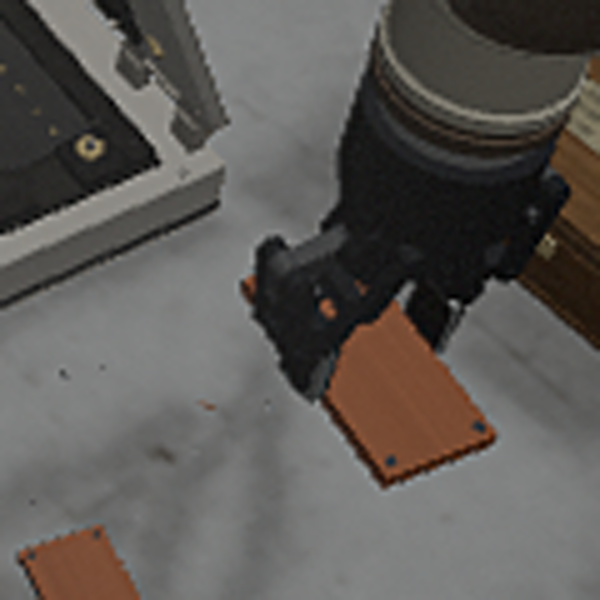

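The plate is held level in the jaws, with its front end at crop (385–495, 435–485). Carrying it to the jig.

```bash
python3 -m inch '-0.02 0 0.035 0 0 0.015 0.05; -0.02 0.005 0.035 0 0 0.015 0.05; -0.02 0.01 0.035 0 0 0.015 0.05; -0.02 0.02 0.03 0 0 0.015 0.05; -0.01 0.04 0 0 0 0.015 0.05; 0 0.044 0 0 0 0.015 0.05; 0 0.044 0 0 0 0.015 0.05; 0 0.044 0 0 0 0.015 0.05; 0 0.044 0 0 0 0.015 0.05; 0 0.044 0 0 0 0.015 0.05; 0 0.044 0 0 0 0.015 0.05; 0 0.044 0 0 0 0.015 0.05; 0 0.04 0 0 0 0.015 0.05; 0 0.03 0 0 0 0.015 0.05; 0 0.015 -0.02 0 0 0.015 0.05; 0 0 -0.03 0 0 0.01 0.05; 0 0 -0.03 0 0 0 0.05; 0 0 0 0 0 0 0.05; 0 0 0 0 0 0 0.05'; python3 -c "
from h import *
print(*st())"
```

```text
time_s: 7.1
eef_pos: [426.3, 76.6, 103.8]
ee_rot: [-3.119, -0.04, 0.064]
contact_force: [-0.7, -0.3, -1.1]
opening: 53.9
7.1 [426.3  76.6 103.8] jaw deg 1.5 z [-0.041  0.021 -0.999] F [-0.7 -0.3 -1.1] open 53.9 q [-0.11 -0.04  2.07  0.02  1.15 -0.15]
```

```bash
python3 -m inch '0.006 -0.012 -0.02 -0.011 -0.021 -0.001 0.05; 0.006 -0.012 -0.02 -0.01 -0.02 0 0.05; 0 0 0 0 0 0 0.05; 0 0 0 0 0 0 0.05; 0 0 0 0 0 0 0.05'; python3 - <<'E'
from h import *
print(*st())
a=shot("scene"); cv2.imwrite("pics/s4.png",a); b=shot("top"); cv2.imwrite("pics/t4.png",b)
o=np.zeros((450,800,3),np.uint8)
o[:450,:450]=cv2.resize(a[150:250,210:310],(450,450),interpolation=cv2.INTER_CUBIC)
o[:345,455:]=cv2.resize(b[185:254,215:284],(345,345),interpolation=cv2.INTER_CUBIC)
cv2.imwrite("pics/c4.png",o)
E
```

```text
time_s: 7.6
eef_pos: [442.9, 51.2, 69.1]
ee_rot: [3.141, 0.035, 0.013]
contact_force: [0.1, 1.3, -1.3]
opening: 54.3
7.6 [442.9  51.2  69.1] jaw deg 1.3 z [ 0.009 -0.001 -1.   ] F [ 0.1  1.3 -1.3] open 54.3 q [-0.16  0.02  2.1   0.    1.02 -0.18]
```

View pics/c4.png

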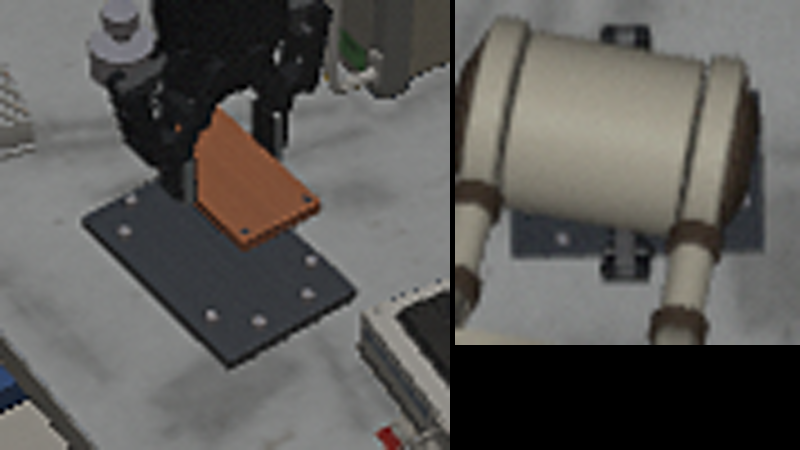

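The scene crop shows the plate hovering over the jig. Its near end is at crop (245,240)–(320,205), and six pins are visible. In the top view the fingers are at crop column 626 and the jig's centre is near column 638. Computing the relative offset.

```bash
python3 - <<'E'
from h import *
f=lambda p:(np.array(p,float)/4.5)+[210,150]-.4
pins=ray("scene",f([[125,231],[131,199],[211,315],[259,321],[307,293],[311,261]]),19)[:,:2]
mod=np.array([[-18,64],[18,64],[-37,-44],[-18,-64],[18,-64],[37,-44]],float)
# order: (125,231) far-left... check residual
def fit(m,p):
    mc,pc=m.mean(0),p.mean(0);U,S,V=np.linalg.svd((m-mc).T@(p-pc));R=V.T@np.diag([1,np.linalg.det(V.T@U.T)])@U.T
    return R,pc-R@mc
for m in (mod,np.array([[-37,44],[-18,64],[-37,-44],[-18,-64],[18,-64],[37,-44]],float)):
    R,t=fit(m,pins); print(t.round(1),np.degrees(np.arctan2(R[1,0],R[0,0])).round(2),np.linalg.norm(m@R.T+t-pins,axis=1).round(1))
e=ray("scene",f([[246,240],[320,203]]),80.7)[:,:2]; print("plate end",e.round(1),"mid",e.mean(0).round(1),"in jig",((e-t)@R).round(1))
# pins in top image
a=cv2.imread("pics/top0.png")
g=lambda p:(np.array(p,float)/4)+[100,190]-.4
pt=ray("top",g([[544,71],[663,68],[690,91],[691,139],[665,167],[546,171],[519,146],[516,97]]),19)[:,:2]
m=np.array([[37,44],[37,-44],[18,-64],[-18,-64],[-37,-44],[-37,44],[-18,64],[18,64]],float)
R2,t2=fit(m,pt); print("top jig",t2.round(1),np.degrees(np.arctan2(R2[1,0],R2[0,0])).round(2),np.linalg.norm(m@R2.T+t2-pt,axis=1).round(1))
print("finger cols",ray("top",np.array([[626-455,38],[626-455,265]])/5+[215,185]-.4,80).round(1))
E
```

```text
[426.2  46.6] 15.41 [13.5  9.4 11.4  6.2  1.5  6.4]
[438.3  50.9] 2.88 [0.6 0.2 0.6 0.3 0.6 0.7]
plate end [[420.5  -6. ]
 [472.   -5.3]] mid [446.2  -5.7] in jig [[-20.7 -55.9]
 [ 30.8 -57.8]]
top jig [437.   53.5] 3.13 [0.7 1.1 0.4 1.1 0.4 0.  0.7 0.5]
finger cols [[511.2  58.   80. ]
 [382.8  54.8  80. ]]
```

```bash
python3 -m inch '-0.005 0.002 -0.02 0 0.008 0.03 0.05; 0 0 -0.02 0 0 0 0.05; 0 0 0 0 0 0 0.05; 0 0 0 0 0 0 0.05; 0 0 0 0 0 0 0.05'; python3 - <<'E'
from h import *
print(*st())
a=shot("scene"); cv2.imwrite("pics/s5.png",a)
cv2.imwrite("pics/c5.png",cv2.resize(a[160:240,220:300],(600,600),interpolation=cv2.INTER_CUBIC))
E
```

```text
time_s: 8.2
eef_pos: [441.8, 53.8, 33.3]
ee_rot: [3.139, 0.087, 0.015]
contact_force: [-0.6, 0.4, -1.4]
opening: 54.2
8.2 [441.8  53.8  33.3] jaw deg 3.2 z [ 0.009 -0.002 -1.   ] F [-0.6  0.4 -1.4] open 54.2 q [-0.15  0.09  2.11 -0.    0.93 -0.21]
```

View pics/c5.png

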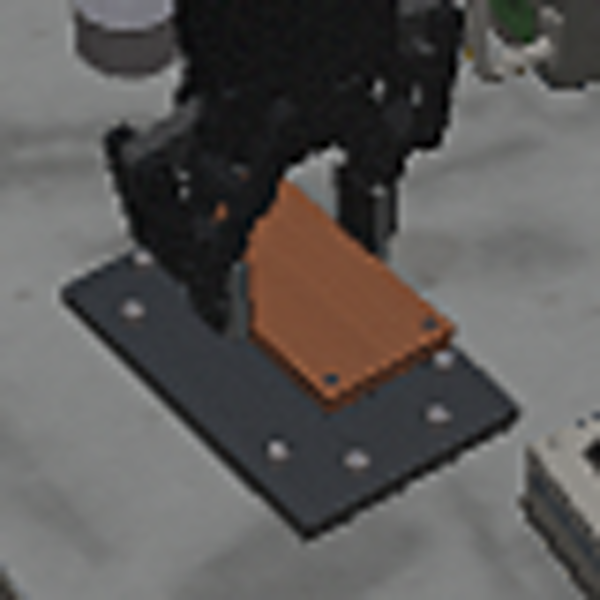

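The plate is about 20 mm above the nest. Its near-end top corners are at crop (331,396) and (455,326), still shifted a little toward +x.

```bash
cat >> h.py <<'E'
JT=np.array([438.3,50.9]);JA=np.radians(2.95)  # jig as the scene camera sees it
JR=np.array([[np.cos(JA),-np.sin(JA)],[np.sin(JA),np.cos(JA)]])
def injig(uv,z): return ((ray("scene",uv,z)[:,:2]-JT)@JR).round(1)
E
python3 - <<'E'
from h import *
f=lambda p:(np.array(p,float)/7.5)+[220,160]-.45
e=injig(f([[331,398],[456,326]]),44.9); print(e,e.mean(0)); print(injig(f([[278,449],[357,459],[438,413],[444,358],[133,309],[143,258]]),19))
E
```

```text
[[-21.7 -54.5]
 [ 34.1 -53.4]] [  6.2  -53.95]
[[-36.3 -43. ]
 [-17.4 -63.6]
 [ 18.6 -63.4]
 [ 37.1 -43.5]
 [-36.5  44.1]
 [-18.4  63.5]]
```

```bash
python3 -m inch '-0.006 -0.001 0 0.002 0.009 -0.003 0.05; 0 0 0 0 0 0 0.05; 0 0 0 0 0 0 0.05'; python3 -c "
from h import *
print(*st())"
```

```text
time_s: 8.55
eef_pos: [437.1, 52.5, 35.4]
ee_rot: [3.14, 0.082, 0.006]
contact_force: [0.4, -0.5, -1.7]
opening: 54.1
8.55 [437.1  52.5  35.4] jaw deg 3.0 z [ 0.004 -0.    -1.   ] F [ 0.4 -0.5 -1.7] open 54.1 q [-0.16  0.08  2.12  0.    0.94 -0.21]
```

```bash
python3 -m inch '-0.002 0 -0.007 0 0.004 0 0.05; -0.001 0 -0.007 0 0 0 0.05; 0 0 0 0 0 0 0.05; 0 0 0 0 0 0 0.05'; python3 -c "
from h import *
print(*st())"
```

```text
time_s: 8.95
eef_pos: [433.6, 52.4, 20.0]
ee_rot: [-3.14, -0.082, 0.001]
contact_force: [0.2, -0.9, -0.8]
opening: 54.1
8.95 [433.6  52.4  20. ] jaw deg 3.0 z [-0.001  0.    -1.   ] F [ 0.2 -0.9 -0.8] open 54.1 q [-0.16  0.1   2.13 -0.    0.91 -0.21]
```

Bottom is now about 21.6 mm, just above the pin tops. Correcting x by +2.5, then lowering.

```bash
python3 -m inch '0.0025 0 0 0 0 0 0.05; 0 0 -0.005 0 0 0 0.05; 0 0 -0.003 0 0 0 0.05; 0 0 0 0 0 0 0.05; 0 0 0 0 0 0 0.05'; python3 - <<'E'
from h import *
print(*st())
a=shot("scene"); cv2.imwrite("pics/s6.png",a)
cv2.imwrite("pics/c6.png",cv2.resize(a[160:240,220:300],(600,600),interpolation=cv2.INTER_CUBIC))
E
```

```text
time_s: 9.45
eef_pos: [436.5, 52.5, 11.2]
ee_rot: [-3.14, -0.082, 0.002]
contact_force: [0.2, 0.0, -1.5]
opening: 53.7
9.45 [436.5  52.5  11.2] jaw deg 3.0 z [-0.001  0.    -1.   ] F [ 0.2  0.  -1.5] open 53.7 q [-0.16  0.13  2.12 -0.    0.89 -0.21]
```

View pics/c6.png

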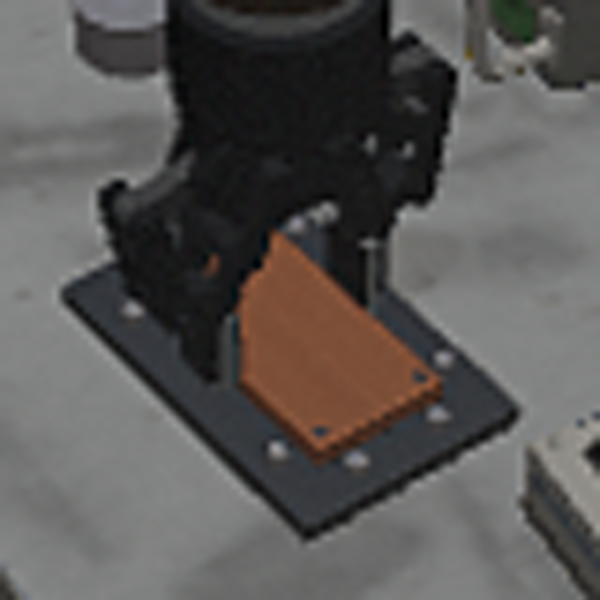

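The plate is down between all four visible near pins. Near-end top corners are at crop (318,449) and (442,383). Releasing and lifting.

```bash
python3 -m inch '0 0 -0.001 0 0 0 0.05; 0 0 0 0 0 0 0.060; 0 0 0 0 0 0 0.072; 0 0 0 0 0 0 0.072; 0 0 0 0 0 0 0.072; 0 0 0.02 0 0 0 0.072; 0 0 0.04 0 0 0 0.08; 0 0 0.04 0 0 0 0.08; 0 0.03 0.04 0 0 0 0.08; 0 0.045 0.02 0 0 0 0.08; 0 0.045 0 0 0 0 0.08; 0 0.045 0 0 0 0 0.08; 0 0.045 0 0 0 0 0.08; 0 0.045 0 0 0 0 0.08; 0 0.03 0 0 0 0 0.08; 0 0.02 0 0 0 0 0.08; 0 0 0 0 0 0 0.08; 0 0 0 0 0 0 0.08'; python3 - <<'E'
from h import *
print(*st())
f=lambda p:(np.array(p,float)/7.5)+[220,160]-.45
e=injig(f([[318,451],[443,383]]),22); print("corner est",e,e.mean(0))
a=shot("scene"); cv2.imwrite("pics/s7.png",a); b=shot("top"); cv2.imwrite("pics/t7.png",b)
for n,im,roi in (("scene",a,(165,240,220,300)),("top",b,(195,245,215,285))):
    i=im.astype(int); r=rect(n,(i[:,:,2]-i[:,:,0])>35,roi,22); print(n,r,((r[0]-JT)@JR))
E
```

```text
time_s: 11.3
eef_pos: [435.4, 370.2, 180.7]
ee_rot: [-3.137, -0.077, -0.015]
contact_force: [0.5, -0.2, -0.2]
opening: 80.1
11.3 [435.4 370.2 180.7] jaw deg 2.8 z [ 0.009  0.004 -1.   ] F [ 0.5 -0.2 -0.2] open 80.1 q [ 0.49  0.18  1.67 -0.    1.28  0.44]
corner est [[-27.5 -54.5]
 [ 27.3 -55.2]] [ -0.1  -54.85]
scene (array([436.4,  48.1], dtype=float32), 93.2, [117.4, 61.6]) [-2.04158885 -2.69850823]
top (array([436.3,  52.4], dtype=float32), 91.3, [108.2, 58.1]) [-1.92016506  1.60094333]
```

```bash
python3 - <<'E'
from h import *
a=cv2.imread("pics/scene0.png");b=cv2.imread("pics/top0.png");d=cv2.imread("pics/s7.png")
u=lambda im,c,r,w,h,k: cv2.resize(im[r:r+h,c:c+w],None,fx=k,fy=k,interpolation=cv2.INTER_CUBIC)
o=np.zeros((600,800,3),np.uint8)
o[:300,:400]=u(a,180,122,40,30,10); o[300:600,:400]=u(a,190,158,40,30,10)
o[:300,400:800]=u(d,220,165,80,60,5); o[300:600,400:800]=u(b,112,198,40,30,10)
cv2.imwrite("pics/c7.png",o)
E
```

```text
(no output)
```

View pics/c7.png

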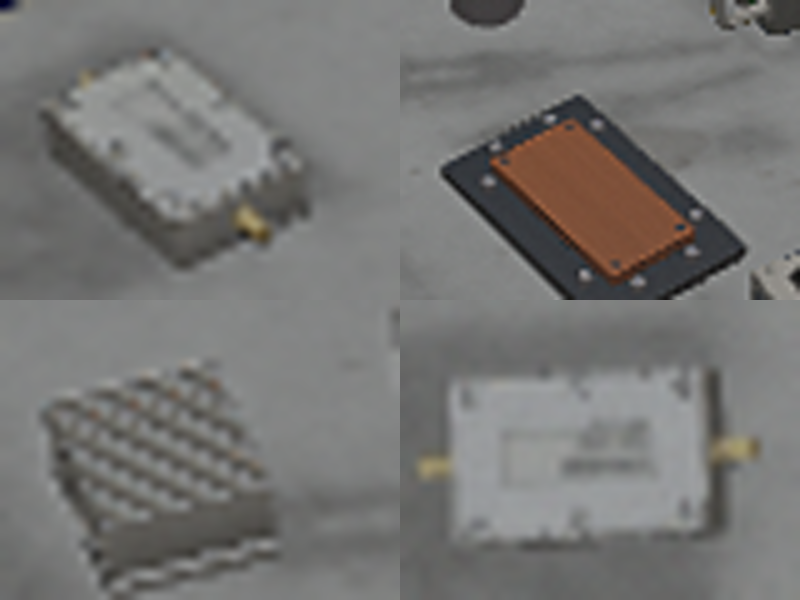

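The plate sits centred among its pins (top right panel). In the scene crop the module's top face has corners near (42,112), (155,50), (306,166) and (175,222). The heat sink's fin tops have corners near (45,410), (212,362), (272,490) and (100,530).

```bash
python3 - <<'E'
from h import *
def q(n,p,o,z):
    w=ray(n,np.array(p,float)/10+o-np.array([.45,.45]),z)[:,:2]
    c=w.mean(0); d=lambda a,b: (round(float(np.linalg.norm(w[b]-w[a])),1),round(float(np.degrees(np.arctan2(*(w[b]-w[a])[::-1]))),1))
    print(n,"ctr",c.round(1),[d(0,1),d(1,2),d(3,2),d(0,3)])
q("scene",[(42,112),(155,50),(306,166),(175,222)],np.array([180,122]),20)
q("top",[(50,70),(304,70),(308,232),(52,240)],np.array([112,198]),20)
w=ray("top",np.array([(20,168),(358,147)])/10+[112,198]-.45,11)[:,:2];print("conn top",w,np.degrees(np.arctan2(*(w[1]-w[0])[::-1])))
q("scene",[(45,110),(212,62),(272,190),(100,230)],np.array([190,158]),27)
E
```

```text
scene ctr [448.4 407.7] [(45.4, 10.9), (78.9, -83.0), (46.7, 2.0), (71.7, -84.0)]
top ctr [448.3 410.8] [(74.8, -88.8), (47.8, -176.4), (75.2, -87.0), (50.1, -176.9)]
conn top [[443.20280169 460.06925979]
 [451.57422044 360.32342451]] -85.20255141793349
scene ctr [381.9 234.5] [(50.6, -9.8), (59.0, -103.5), (49.6, -14.8), (54.6, -102.6)]
```

```bash
python3 -m inch '0.006 0.020 -0.035 -0.004 0.009 0.016 0.075; 0.005 0.019 -0.04 0 0 0.015 0.075; 0 0 -0.035 0 0 0 0.075; 0 0 0 0 0 0 0.075; 0 0 0 0 0 0 0.075; 0 0 0 0 0 0 0.075'; python3 -c "
from h import *
print(*st())"
```

```text
time_s: 12.0
eef_pos: [451.4, 404.5, 73.2]
ee_rot: [-3.137, -0.112, -0.012]
contact_force: [-0.1, -0.1, 0.2]
opening: 74.8
12.0 [451.4 404.5  73.2] jaw deg 4.1 z [ 0.007  0.003 -1.   ] F [-0.1 -0.1  0.2] open 74.8 q [ 0.53  0.4   1.64 -0.    1.1   0.46]
```

```bash
python3 -m inch '-0.004 0.005 -0.02 -0.003 0.007 0.008 0.075; 0 0 -0.02 0 0 0 0.075; 0 0 0 0 0 0 0.075; 0 0 0 0 0 0 0.075'; python3 -c "
from h import *
print(*st())"
```

```text
time_s: 12.4
eef_pos: [453.9, 411.5, 43.2]
ee_rot: [-3.132, -0.121, -0.023]
contact_force: [-0.5, -0.3, 1.1]
opening: 75.1
12.4 [453.9 411.5  43.2] jaw deg 4.4 z [ 0.014  0.008 -1.   ] F [-0.5 -0.3  1.1] open 75.1 q [ 0.54  0.45  1.64 -0.    1.04  0.46]
```

```bash
python3 -m inch '-0.007 -0.002 -0.005 -0.008 0.014 0.003 0.075; 0 0 0 0 0 0 0.075; -0.001 0 -0.012 0 0.003 0 0.075; -0.001 0 -0.010 0 0 0 0.075; 0 0 0 0 0 0 0.075; 0 0 0 0 0 0 0.075'; python3 -c "
from h import *
print(*st())"
```

```text
time_s: 13.0
eef_pos: [446.5, 410.4, 18.6]
ee_rot: [-3.136, -0.125, -0.003]
contact_force: [0.2, -1.1, -0.4]
opening: 75.2
13.0 [446.5 410.4  18.6] jaw deg 4.6 z [ 0.002  0.003 -1.   ] F [ 0.2 -1.1 -0.4] open 75.2 q [0.54 0.48 1.65 0.   1.01 0.46]
```

```bash
python3 -m inch '0 -0.001 -0.010 0 0 0 0.075; 0 0 -0.007 0 0 0 0.075; 0 0 0 0 0 0 0.075; 0 0 0 0 0 0 0.06; 0 0 0 0 0 0 0.044; 0 0 0 0 0 0 0.044; 0 0 0 0 0 0 0.044; 0 0 0 0 0 0 0.044; 0 0 0 0 0 0 0.044' 60; python3 -c "
from h import *
print(*st())"
```

```text
time_s: 13.9
eef_pos: [446.7, 409.3, 0.0]
ee_rot: [-3.137, -0.125, -0.003]
contact_force: [0.4, 0.2, -0.9]
opening: 46.4
13.9 [446.7 409.3   0. ] jaw deg 4.6 z [ 0.002  0.003 -1.   ] F [ 0.4  0.2 -0.9] open 46.4 q [0.54 0.51 1.65 0.   0.98 0.46]
```

```bash
python3 -m inch '0 0 0.02 0 0 0 0.044; 0 0 0.04 0 0 0 0.044; 0 0 0.04 0 0 0 0.044; 0 -0.02 0.04 0 0 0 0.044; -0.001 -0.044 0.01 0 0 -0.004 0.044; -0.001 -0.044 0 0 0 -0.004 0.044; -0.001 -0.044 0 0 0 -0.004 0.044; -0.001 -0.044 0 0 0 -0.004 0.044; -0.001 -0.044 0 0 0 -0.004 0.044; -0.001 -0.044 0 0 0 -0.004 0.044; 0 -0.03 0 0 0 -0.004 0.044; 0 -0.02 -0.01 0 0 0 0.044; 0 0 -0.03 0 0 0 0.044; 0 0 -0.03 0 0 0 0.044; 0 0 0 0 0 0 0.044; 0 0 0 0 0 0 0.044; 0 0 0 0 0 0 0.044'; python3 -c "
from h import *
print(*st())"
```

```text
time_s: 15.6
eef_pos: [436.5, 60.9, 85.6]
ee_rot: [3.139, 0.081, 0.013]
contact_force: [-0.7, -0.1, -1.4]
opening: 46.7
15.6 [436.5  60.9  85.6] jaw deg 3.0 z [ 0.009 -0.001 -1.   ] F [-0.7 -0.1 -1.4] open 46.7 q [-0.14 -0.03  2.1  -0.    1.06 -0.19]
```

```bash
python3 -m inch '-0.001 -0.008 -0.02 0 0.009 0 0.044; -0.001 0 -0.02 0 0.003 0 0.044; 0 0 0 0 0 0 0.044; 0 0 0 0 0 0 0.044; 0 0 0 0 0 0 0.044'; python3 - <<'E'
from h import *
print(*st())
a=shot("scene"); cv2.imwrite("pics/s8.png",a)
cv2.imwrite("pics/c8.png",cv2.resize(a[160:240,220:300],(600,600),interpolation=cv2.INTER_CUBIC))
E
```

```text
time_s: 16.1
eef_pos: [441.2, 53.0, 52.9]
ee_rot: [3.137, 0.086, 0.017]
contact_force: [-0.3, 1.0, -1.9]
opening: 46.7
16.1 [441.2  53.   52.9] jaw deg 3.1 z [ 0.011 -0.003 -1.   ] F [-0.3  1.  -1.9] open 46.7 q [-0.15  0.04  2.11 -0.    0.98 -0.21]
```

View pics/c8.png

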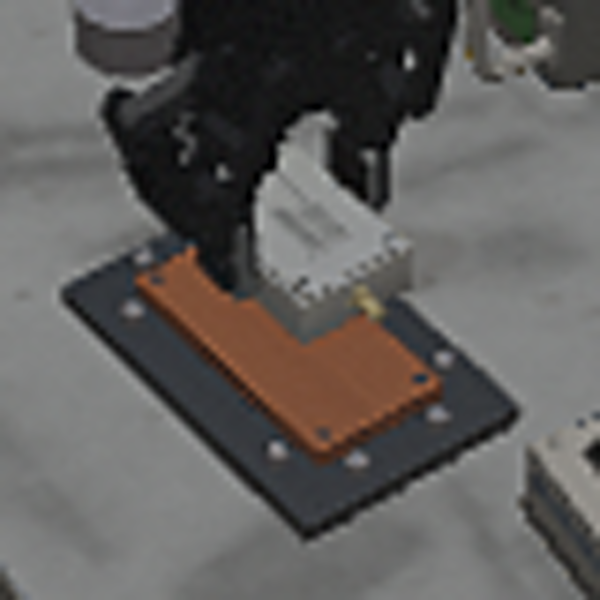

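The module is held over the plate. Its near-end top corners are at crop (304,300) and (413,247), with its bottom corner at (309,338).

```bash
python3 - <<'E'
from h import *
f=lambda p:(np.array(p,float)/7.5)+[220,160]-.45
e=injig(f([[304,300],[413,247]]),72.9); print(e,e.mean(0)); print(injig(f([[309,338],[412,287]]),52.9))
e=injig(f([[320,451],[442,383]]),22);print("plate end",e,e.mean(0))
E
python3 -m inch '-0.005 0 0 0.003 0.011 0 0.044; 0 0 0 0 0 0 0.044; -0.001 0 -0.010 0 0.003 0 0.044; -0.001 0 -0.008 0 0.002 0 0.044; 0 0 0 0 0 0 0.044; 0 0 0 0 0 0 0.044'; python3 -c "
from h import *
print(*st())"
```

```text
[[-17.1 -33.5]
 [ 28.5 -35.6]] [  5.7  -34.55]
[[-15.  -33.2]
 [ 28.8 -35. ]]
plate end [[-27.  -54.9]
 [ 27.  -55. ]] [  0.   -54.95]
time_s: 16.75
eef_pos: [435.0, 53.0, 35.3]
ee_rot: [3.14, 0.087, -0.004]
contact_force: [0.8, -0.0, -1.4]
opening: 46.7
16.75 [435.   53.   35.3] jaw deg 3.2 z [-0.003 -0.001 -1.   ] F [ 0.8 -0.  -1.4] open 46.7 q [-0.16  0.08  2.12 -0.    0.95 -0.21]
```

```bash
python3 -m inch '0.001 -0.0035 -0.004 0 -0.003 -0.002 0.044; 0 0 -0.004 0 0 0 0.044; 0 0 0 0 0 0 0.044; 0 0 0 0 0 0 0.044'; python3 -c "
from h import *
print(*st())"
```

```text
time_s: 17.15
eef_pos: [436.0, 49.1, 26.4]
ee_rot: [3.14, 0.083, 0.0]
contact_force: [0.3, -0.0, -1.4]
opening: 47.0
17.15 [436.   49.1  26.4] jaw deg 3.0 z [ 0.    -0.001 -1.   ] F [ 0.3 -0.  -1.4] open 47.0 q [-0.16  0.09  2.12 -0.    0.93 -0.22]
```

```bash
python3 -m inch '0 0.0005 -0.003 0 0 0 0.044; 0 0 -0.001 0 0 0 0.044; 0 0 0 0 0 0 0.044; 0 0 0 0 0 0 0.044'; python3 - <<'E'
from h import *
print(*st())
a=shot("scene"); cv2.imwrite("pics/s9.png",a)
cv2.imwrite("pics/c9.png",cv2.resize(a[160:240,220:300],(600,600),interpolation=cv2.INTER_CUBIC))
E
```

```text
time_s: 17.55
eef_pos: [436.3, 49.6, 22.3]
ee_rot: [3.14, 0.083, 0.001]
contact_force: [0.2, 0.1, -2.5]
opening: 46.5
17.55 [436.3  49.6  22.3] jaw deg 3.0 z [ 0.001 -0.001 -1.   ] F [ 0.2  0.1 -2.5] open 46.5 q [-0.16  0.1   2.12 -0.    0.92 -0.22]
```

View pics/c9.png

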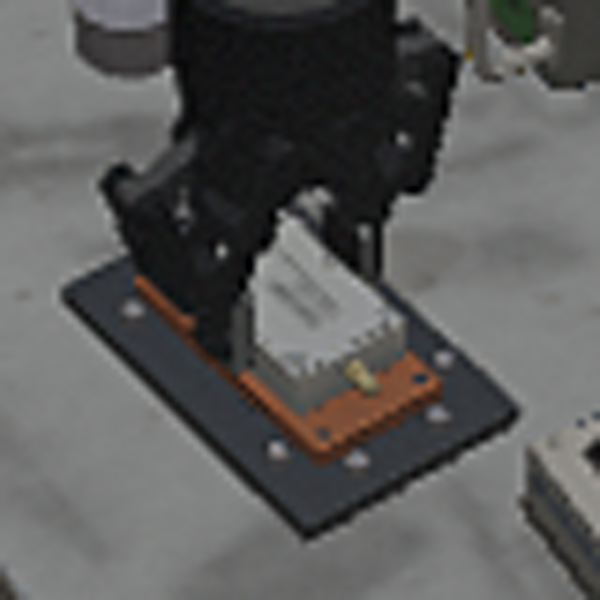

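The module is on the plate. Near-end corners: top (298,375) and (407,321), bottom about (301,412) and (406,358). Computing, then releasing and moving above the heat sink.

```bash
python3 - <<'E'
from h import *
f=lambda p:(np.array(p,float)/7.5)+[220,160]-.45
print(injig(f([[298,375],[407,321]]),42)); print(injig(f([[301,412],[406,358]]),22))
E
```

```text
[[-22.4 -36.6]
 [ 23.8 -38.7]]
[[-21.  -36. ]
 [ 24.5 -37.5]]
```

```bash
python3 -m inch '0 0 0 0 0 0 0.055; 0 0 0 0 0 0 0.068; 0 0 0 0 0 0 0.068; 0 0 0 0 0 0 0.068; 0 0 0.02 0 0 0 0.068; 0 0 0.04 0 0 0 0.075; 0 0 0.04 0 0 0 0.075; -0.006 0.02 0.02 0 0 -0.03 0.075; -0.012 0.04 0 0 0 -0.055 0.075; -0.012 0.04 0 0 0 -0.055 0.075; -0.012 0.04 0 0 0 -0.055 0.075; -0.012 0.035 0 0 0 -0.055 0.075; 0 0.01 -0.02 0 0 -0.01 0.075; 0 0 -0.02 0 0 0 0.075; 0 0 0 0 0 0 0.075; 0 0 0 0 0 0 0.075'; python3 -c "
from h import *
print(*st())
a=shot('scene'); cv2.imwrite('pics/s10.png',a)"
```

```text
time_s: 19.2
eef_pos: [382.0, 242.3, 111.7]
ee_rot: [-3.119, 0.344, -0.02]
contact_force: [0.4, -0.3, 0.3]
opening: 75.2
19.2 [382.  242.3 111.7] jaw deg -12.6 z [ 0.013  0.002 -1.   ] F [ 0.4 -0.3  0.3] open 75.2 q [ 0.3  -0.04  2.06 -0.    1.11  0.52]
```

```bash
python3 -m inch '-0.003 -0.007 -0.025 -0.002 0.013 0.008 0.075; -0.002 0 -0.025 0 0.004 0 0.075; 0 0 0 0 0 0 0.075; 0 0 0 0 0 0 0.075'; python3 -c "
from h import *
print(*st())"
```

```text
time_s: 19.65
eef_pos: [381.5, 234.6, 65.8]
ee_rot: [-3.121, 0.337, -0.006]
contact_force: [0.2, -0.1, 1.1]
opening: 75.0
19.65 [381.5 234.6  65.8] jaw deg -12.3 z [ 0.004  0.002 -1.   ] F [ 0.2 -0.1  1.1] open 75.0 q [0.28 0.03 2.09 0.   1.02 0.49]
```

```bash
python3 -m inch '-0.003 0 -0.02 0 0.005 0.003 0.075; -0.001 0 -0.015 0 0.004 0 0.075; 0 0 0 0 0 0 0.075; 0 0 0 0 0 0 0.075'; python3 - <<'E'
from h import *
print(*st())
a=shot("scene"); cv2.imwrite("pics/c11.png",cv2.resize(a[130:210,170:250],(600,600),interpolation=cv2.INTER_CUBIC))
E
```

```text
time_s: 20.05
eef_pos: [383.4, 235.7, 37.1]
ee_rot: [-3.118, 0.333, -0.01]
contact_force: [0.6, -1.0, 0.0]
opening: 75.1
20.05 [383.4 235.7  37.1] jaw deg -12.2 z [ 0.007  0.005 -1.   ] F [ 0.6 -1.   0. ] open 75.1 q [0.28 0.09 2.1  0.   0.94 0.49]
```

View pics/c11.png

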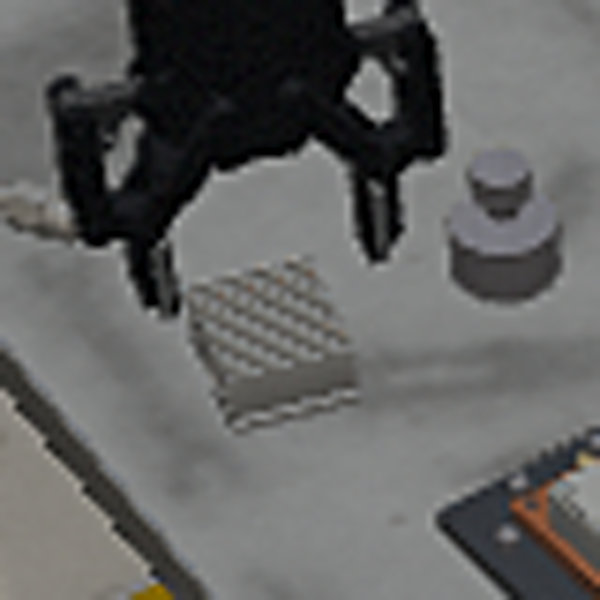

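The fingers straddle the heat sink, with tips at crop (165,310) and (378,260). Dropped to fin-top height, their midpoint falls on the sink's centre (275,318). Descending and gripping.

```bash
python3 -m inch '-0.003 -0.001 0 -0.005 0.007 0.002 0.075; 0 0 0 0 0 0 0.075; -0.001 0 -0.012 0 0.002 0 0.075; -0.001 0 -0.012 0 0.002 0 0.075; 0 0 0 0 0 0 0.075; 0 0 0 0 0 0 0.075'; python3 -c "
from h import *
print(*st())"
```

```text
time_s: 20.7
eef_pos: [379.8, 235.1, 13.6]
ee_rot: [-3.123, 0.33, 0.001]
contact_force: [-0.0, 0.6, 0.1]
opening: 75.2
20.7 [379.8 235.1  13.6] jaw deg -12.1 z [-0.001  0.001 -1.   ] F [-0.   0.6  0.1] open 75.2 q [0.28 0.14 2.1  0.   0.9  0.49]
```

```bash
python3 -m inch '0 0 -0.006 0 0 0 0.075; 0 0 -0.003 0 0 0 0.075; 0 0 0 0 0 0 0.065; 0 0 0 0 0 0 0.046; 0 0 0 0 0 0 0.046; 0 0 0 0 0 0 0.046; 0 0 0 0 0 0 0.046; 0 0 0 0 0 0 0.046' 40; python3 -m inch '0 0 0.02 0 0 0 0.046; 0 0 0.04 0 0 0 0.046; 0 0 0.04 0 0 0 0.046; 0 0 0 0 0 0 0.046'; python3 -c "
from h import *
print(*st())"
```

```text
time_s: 21.5
eef_pos: [379.9, 235.2, 3.9]
ee_rot: [-3.123, 0.33, 0.001]
contact_force: [1.1, -0.6, -0.6]
opening: 49.1
time_s: 21.9
eef_pos: [377.2, 234.3, 105.4]
ee_rot: [3.123, -0.33, -0.009]
contact_force: [1.2, 1.4, -0.2]
opening: 48.8
21.9 [377.2 234.3 105.4] jaw deg -12.1 z [-0.006 -0.    -1.   ] F [ 1.2  1.4 -0.2] open 48.8 q [ 0.28 -0.04  2.07  0.    1.12  0.49]
```

```bash
python3 -m inch '0.01 -0.03 0.005 0 0 0.04 0.046; 0.014 -0.044 0 0 0 0.06 0.046; 0.014 -0.044 0 0 0 0.06 0.046; 0.014 -0.044 0 0 0 0.06 0.046; 0.006 -0.02 0 0 0 0.04 0.046; 0 0 0 0 0 0 0.046; 0 0 0 0 0 0 0.046'; python3 -c "
from h import *
print(*st())"
```

```text
time_s: 22.6
eef_pos: [434.0, 46.6, 107.3]
ee_rot: [-3.14, -0.097, 0.012]
contact_force: [0.4, -0.1, -1.1]
opening: 48.5
22.6 [434.   46.6 107.3] jaw deg 3.5 z [-0.007 -0.    -1.   ] F [ 0.4 -0.1 -1.1] open 48.5 q [-0.17 -0.06  2.09 -0.    1.12 -0.23]
```

```bash
python3 -m inch '0.001 0.005 -0.02 0 -0.005 -0.008 0.046; -0.002 0 -0.02 0 0.004 0 0.046; 0 0 0 0 0 0 0.046; 0 0 0 0 0 0 0.046; 0 0 0 0 0 0 0.046'; python3 - <<'E'
from h import *
print(*st())
a=shot("scene"); cv2.imwrite("pics/s12.png",a)
cv2.imwrite("pics/c12.png",cv2.resize(a[155:235,220:300],(600,600),interpolation=cv2.INTER_CUBIC))
E
```

```text
time_s: 23.1
eef_pos: [430.7, 56.8, 65.5]
ee_rot: [-3.138, -0.089, 0.013]
contact_force: [-0.6, 0.9, -1.0]
opening: 49.4
23.1 [430.7  56.8  65.5] jaw deg 3.2 z [-0.009  0.002 -1.   ] F [-0.6  0.9 -1. ] open 49.4 q [-0.15  0.01  2.11  0.    1.03 -0.21]
```

View pics/c12.png

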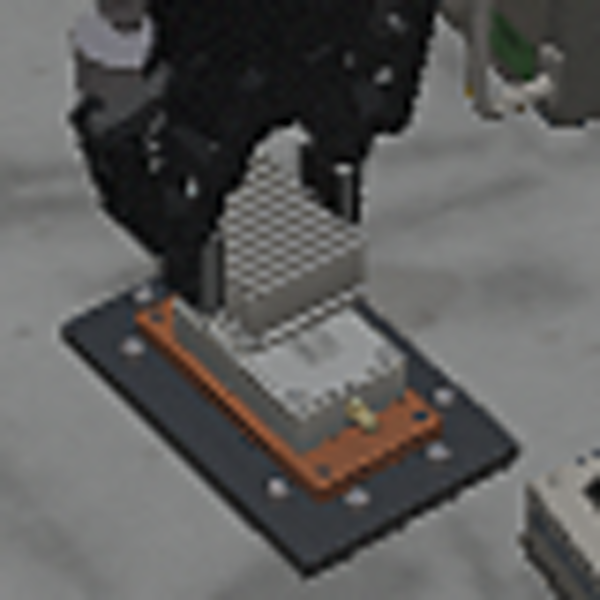

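The sink is held above the module. Its base's near edge runs from (252,351) to (367,295) in the crop, and the module's near top edge from (298,413) to (407,359).

```bash
python3 - <<'E'
from h import *
f=lambda p:(np.array(p,float)/7.5)+[220,155]-.45
print("base bottom",injig(f([[252,351],[367,296]]),61.6)); print("module",injig(f([[298,413],[407,359]]),42))
print("fin top",injig(f([[234,295],[366,236]]),88.6))
E
python3 -m inch '0.005 -0.005 0 0 -0.009 -0.003 0.046; 0 0 0 0 0 0 0.046; 0 0 0 0 0 0 0.046'; python3 -c "
from h import *
print(*st())"
```

```text
base bottom [[-28.5 -18.7]
 [ 19.5 -21.2]]
module [[-22.6 -36.8]
 [ 23.6 -38.9]]
fin top [[-33.1 -15.5]
 [ 20.3 -19.5]]
time_s: 23.45
eef_pos: [438.2, 51.2, 67.7]
ee_rot: [-3.14, -0.084, -0.01]
contact_force: [-0.0, 0.1, -1.3]
opening: 49.0
23.45 [438.2  51.2  67.7] jaw deg 3.1 z [ 0.006  0.001 -1.   ] F [-0.   0.1 -1.3] open 49.0 q [-0.16  0.01  2.11  0.    1.02 -0.22]
```

```bash
python3 -m inch '-0.003 -0.0035 -0.008 0 0.007 0 0.046; 0 0 -0.006 0 0.001 0 0.046; 0 0 0 0 0 0 0.046; 0 0 0 0 0 0 0.046; 0 0 0 0 0 0 0.046'; python3 - <<'E'
from h import *
print(*st())
a=shot("scene"); cv2.imwrite("pics/s13.png",a)
cv2.imwrite("pics/c13.png",cv2.resize(a[155:235,220:300],(600,600),interpolation=cv2.INTER_CUBIC))
E
```

```text
time_s: 23.95
eef_pos: [434.7, 47.1, 52.3]
ee_rot: [-3.139, -0.083, 0.005]
contact_force: [-0.1, -0.1, -1.2]
opening: 49.1
23.95 [434.7  47.1  52.3] jaw deg 3.0 z [-0.003  0.001 -1.   ] F [-0.1 -0.1 -1.2] open 49.1 q [-0.17  0.04  2.12  0.    0.99 -0.22]
```

View pics/c13.png

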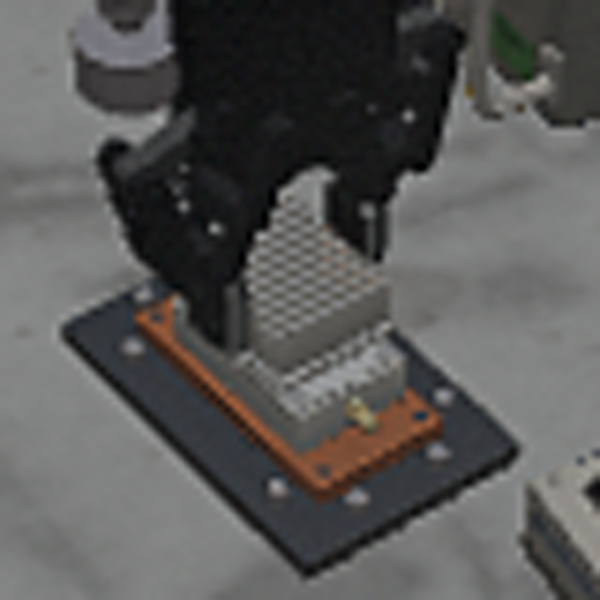

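```bash
python3 - <<'E'
from h import *
f=lambda p:(np.array(p,float)/7.5)+[220,155]-.45
print("base bottom",injig(f([[278,383],[392,328]]),48.4)); print("fin top",injig(f([[262,327],[391,287]]),75.4), injig(f([[262,330],[391,280]]),75.4))
# where base edge should appear when centred: y=-29.5(+jig)
R=JR
for z,y in((48.4,-30),(48.4,-27)):
  for x in(-25,25): print(z,y,x,((proj("scene",np.r_[JT+R@[x+.5,y],z])[0]+.45-[220,155])*7.5).round())
a=cv2.imread("pics/s13.png").sum(2)/3
print(a[193:214,264].round(),a[190:210,267].round())
E
```

```text
base bottom [[-23.1 -26. ]
 [ 25.  -28.6]]
fin top [[-27.  -22.7]
 [ 20.1 -34. ]] [[-27.8 -23.9]
 [ 22.2 -31.2]]
48.4 -30 -25 [282. 391.]
48.4 -30 25 [396. 330.]
48.4 -27 -25 [276. 386.]
48.4 -27 25 [390. 325.]
[122.  93. 124.  98.  90.  86.  82.  75.  67. 137. 108. 149. 152. 153.
  89.  97.  91.  87.  83.  78.  69.] [130. 106. 129.  95. 131.  89.  87.  84.  78.  70. 114.  85.  91. 154.
 151. 152. 116.  87. 146.  97.]
```

```bash
python3 - <<'E'
from h import *
a=cv2.imread("pics/s13.png").sum(2)/3
for c in (258,260,262,264,266,268,270): print(c,a[196:218,c].round().astype(int))
for c,r,z in((264,203.4,48.4),(264,201.5,53.4),(264,206.5,42),(267,200.3,48.4),(267,205.5,42)): print(c,r,z,injig([[c,r]],z))
E
```

```text
258 [123  96 124  78  91  88  84  77  70 154  79 115 136 130  72  82  78  77
  82  92  69  43]
260 [ 96 123 101  90  86  82  77  67 154  76 153 125 129 109 128  94  91  86
  79  80  88  93]
262 [122  99  87  85  82  78  68 138  77 152 151 153  98 114  91  90  83  79
  79  86  88  71]
264 [ 98  90  86  82  75  67 137 108 149 152 153  89  97  91  87  83  78  69
  87  87  88  87]
266 [ 89  84  80  75  96 133 109 152 151 147  89  93  91  96  79  60  87  84
  83  84  86  90]
268 [ 85  80  74 116 131 106 150 153 143 155  85  87  90 116 141 111  63  89
  85  85 103  38]
270 [ 77  71 114 130 109 136 120 140 131  90  89  86  79  78  90  81  77  89
  90  96  49  48]
264 203.4 48.4 [[ -2.9 -31.2]]
264 201.5 53.4 [[ -1.7 -29.6]]
264 206.5 42 [[ -6.  -35.2]]
267 200.3 48.4 [[ 10.3 -26.8]]
267 205.5 42 [[  2.4 -37. ]]
```

```bash
python3 - <<'E'
from h import *
print(injig([(260,205.4),(262,204.4),(264,203.4),(266,202.4),(268,201.4)],48.4))
print(injig([(260,203.5),(262,202.5),(264,201.5),(266,200.5),(268,199)],53.4))
print("mod",injig([(260,208.5),(262,207.5),(264,206.5),(266,205.5),(268,205.5)],42))
print(injig([(258,212)],42),proj("scene",np.r_[JT+JR@[0,-38],42]),proj("scene",np.r_[JT+JR@[0,-38],22]))
E
```

```text
[[-15.6 -30.7]
 [ -9.3 -30.9]
 [ -2.9 -31.2]
 [  3.5 -31.4]
 [  9.9 -31.7]]
[[-14.4 -29.1]
 [ -8.1 -29.4]
 [ -1.7 -29.6]
 [  4.7 -29.8]
 [ 12.2 -28.6]]
mod [[-18.7 -34.7]
 [-12.4 -34.9]
 [ -6.  -35.2]
 [  0.4 -35.5]
 [  4.5 -38.6]]
[[-30.4 -41.6]] [[266.48117973 206.11042718]] [[266.48317409 211.41473926]]
```

The pixel profile puts the base edge at y ≈ -30 in the jig frame, so the sink is centred to about 1 mm. Lowering and releasing.

```bash
python3 -m inch '0.0005 0 -0.003 0 -0.002 0 0.046; 0 0 -0.003 0 0 0 0.046; 0 0 0 0 0 0 0.046; 0 0 0 0 0 0 0.046'; python3 -c "
from h import *
print(*st())"
```

```text
time_s: 24.4
eef_pos: [435.6, 47.2, 46.1]
ee_rot: [-3.14, -0.083, 0.0]
contact_force: [-0.1, 0.3, -0.8]
opening: 49.1
24.4 [435.6  47.2  46.1] jaw deg 3.0 z [-0.     0.001 -1.   ] F [-0.1  0.3 -0.8] open 49.1 q [-0.17  0.05  2.12  0.    0.97 -0.22]
```

```bash
python3 -m inch '0 0 0 0 0 0 0.055; 0 0 0 0 0 0 0.068; 0 0 0 0 0 0 0.07; 0 0 0 0 0 0 0.07; 0 0 0.02 0 0 0 0.07; 0 0 0.04 0 0 0 0.07; 0 0 0.04 0 0 0 0.06; 0.005 0.02 0.01 0 0 0 0.06; 0.011 0.044 0 0 0 0 0.06; 0.011 0.044 0 0 0 0 0.06; 0.011 0.044 0 0 0 0 0.06; 0.008 0.025 0 0 0 0 0.06; 0 0 0 0 0 0 0.06; 0 0 0 0 0 0 0.06; 0 0 0 0 0 0 0.06'; python3 -c "
from h import *
print(*st())"
```

```text
time_s: 25.9
eef_pos: [483.4, 230.4, 163.5]
ee_rot: [-3.139, -0.078, -0.01]
contact_force: [-0.3, -0.4, -0.1]
opening: 59.8
25.9 [483.4 230.4 163.5] jaw deg 2.8 z [ 0.006  0.001 -1.   ] F [-0.3 -0.4 -0.1] open 59.8 q [ 0.22  0.11  1.78 -0.    1.24  0.17]
```

```bash
python3 -m inch '0 0.004 -0.03 0 0.006 0 0.06; -0.001 0 -0.03 0 0.003 0 0.06; -0.001 0 -0.02 0 0.003 0 0.06; 0 0 0 0 0 0 0.06; 0 0 0 0 0 0 0.06'; python3 -c "
from h import *
print(*st())"
```

```text
time_s: 26.4
eef_pos: [482.1, 228.9, 83.3]
ee_rot: [-3.14, -0.066, 0.005]
contact_force: [-0.7, 0.6, 0.3]
opening: 60.1
26.4 [482.1 228.9  83.3] jaw deg 2.4 z [-0.003  0.001 -1.   ] F [-0.7  0.6  0.3] open 60.1 q [0.22 0.22 1.84 0.   1.09 0.17]
```

```bash
python3 -m inch '0.0025 0.0055 0 0 -0.003 0.008 0.06; 0 0 0 0 0 0 0.06; -0.001 0 -0.012 0 0.003 0 0.06; 0 0 -0.01 0 0.002 0 0.06; 0 0 0 0 0 0 0.06; 0 0 0 0 0 0 0.06'; python3 - <<'E'
from h import *
print(*st())
a=shot("scene"); cv2.imwrite("pics/s15.png",a)
o=np.zeros((480,800,3),np.uint8)
o[:480,:400]=cv2.resize(a[115:195,205:272],(400,480),interpolation=cv2.INTER_CUBIC)
o[:400,400:]=cv2.resize(a[160:240,220:300],(400,400),interpolation=cv2.INTER_CUBIC)
cv2.imwrite("pics/c15.png",o)
E
```

```text
time_s: 27.0
eef_pos: [486.5, 234.7, 63.7]
ee_rot: [-3.138, -0.078, -0.003]
contact_force: [0.3, 0.3, -0.0]
opening: 60.0
27.0 [486.5 234.7  63.7] jaw deg 2.9 z [ 0.002  0.002 -1.   ] F [ 0.3  0.3 -0. ] open 60.0 q [0.22 0.26 1.83 0.   1.04 0.17]
```

View pics/c15.png

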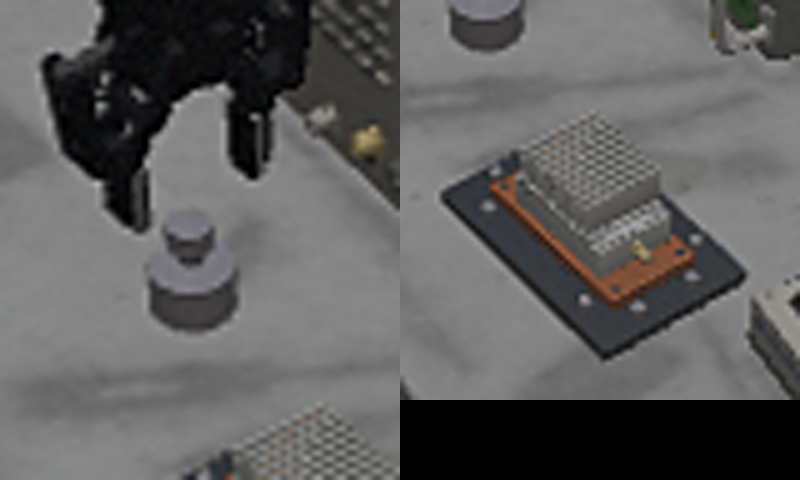

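The stack looks right: plate, module and sink are aligned, with a similar margin of module showing beyond the sink. The fingertips at (130,225) and (250,175) straddle the knob at (188,222) centrally. Descending to grip the knob.

```bash
python3 -m inch '-0.002 0 -0.01 0 0.002 0 0.06; -0.001 0 -0.012 0 0.002 0 0.06; 0 0 -0.006 0 0 0 0.06; 0 0 0 0 0 0 0.06; 0 0 0 0 0 0 0.06'; python3 -c "
from h import *
print(*st())"
```

```text
time_s: 27.55
eef_pos: [482.5, 234.5, 32.6]
ee_rot: [-3.139, -0.078, 0.006]
contact_force: [1.2, 0.3, 0.1]
opening: 60.0
27.55 [482.5 234.5  32.6] jaw deg 2.9 z [-0.004  0.002 -1.   ] F [1.2 0.3 0.1] open 60.0 q [0.23 0.31 1.85 0.   0.99 0.17]
```

```bash
python3 -m inch '0.002 0 0 -0.001 -0.004 0 0.05; 0 0 0 0 0 0 0.035; 0 0 0 0 0 0 0.018; 0 0 0 0 0 0 0.018; 0 0 0 0 0 0 0.018; 0 0 0 0 0 0 0.018; 0 0 0 0 0 0 0.018; 0 0 0 0 0 0 0.018' 60; python3 -c "
from h import *
print(*st())"
```

```text
time_s: 28.35
eef_pos: [485.7, 234.7, 33.4]
ee_rot: [-3.139, -0.078, -0.005]
contact_force: [0.9, -0.2, -0.8]
opening: 21.9
28.35 [485.7 234.7  33.4] jaw deg 2.9 z [ 0.003  0.001 -1.   ] F [ 0.9 -0.2 -0.8] open 21.9 q [0.23 0.31 1.84 0.   0.98 0.18]
```

```bash
python3 -m inch '0 0 0.02 0 0 0 0.018; 0 0 0.04 0 0 0 0.018; 0 0 0.04 0 0 0 0.018; -0.005 -0.02 0.02 0 0 0 0.018; -0.012 -0.044 0 0 0 0 0.018; -0.012 -0.044 0 0 0 0 0.018; -0.012 -0.044 0 0 0 0 0.018; -0.006 -0.022 0 0 0 0 0.018; 0 0 0 0 0 0 0.018; 0 0 0 0 0 0 0.018; 0 0 0 0 0 0 0.018'; python3 -c "
from h import *
print(*st())"
```

```text
time_s: 29.45
eef_pos: [428.5, 55.5, 151.4]
ee_rot: [3.14, 0.083, -0.017]
contact_force: [0.0, 0.8, -3.4]
opening: 21.3
29.45 [428.5  55.5 151.4] jaw deg 3.0 z [-0.011 -0.001 -1.   ] F [ 0.   0.8 -3.4] open 21.3 q [-0.15 -0.14  2.06 -0.    1.23 -0.2 ]
```

```bash
python3 -m inch '0.007 -0.003 -0.01 0 -0.009 0 0.018; 0 0 0 0 0 0 0.018; -0.001 0 -0.012 0 0.002 0 0.018; 0 0 -0.011 0 0.002 0 0.018; 0 0 0 0 0 0 0.018; 0 0 0 0 0 0 0.018'; python3 -c "
from h import *
print(*st())"
```

```text
time_s: 30.05
eef_pos: [433.9, 56.6, 115.7]
ee_rot: [-3.139, -0.092, 0.014]
contact_force: [0.5, -0.1, -4.3]
opening: 21.3
30.05 [433.9  56.6 115.7] jaw deg 3.4 z [-0.009  0.001 -1.   ] F [ 0.5 -0.1 -4.3] open 21.3 q [-0.15 -0.07  2.08 -0.    1.15 -0.21]
```

```bash
python3 -m inch '0.002 -0.004 0 -0.001 -0.009 -0.006 0.018; 0 0 0 0 0 0 0.018; 0 0 -0.005 0 0 0 0.018; 0 0 0 0 0 0 0.018; 0 0 0 0 0 0 0.018'; python3 - <<'E'
from h import *
print(*st())
a=shot("scene"); cv2.imwrite("pics/s16.png",a)
cv2.imwrite("pics/c16.png",cv2.resize(a[150:210,225:285],(600,600),interpolation=cv2.INTER_CUBIC))
E
```

```text
time_s: 30.55
eef_pos: [436.8, 52.0, 111.2]
ee_rot: [3.14, 0.082, 0.004]
contact_force: [0.1, 0.3, -3.7]
opening: 21.2
30.55 [436.8  52.  111.2] jaw deg 3.0 z [ 0.003 -0.001 -1.   ] F [ 0.1  0.3 -3.7] open 21.2 q [-0.16 -0.07  2.08 -0.    1.12 -0.21]
```

No more pictures can be viewed, so I'm measuring the foot numerically from its tint and brightness.

```bash
python3 - <<'E'
from h import *
a=cv2.imread("pics/s16.png").astype(int); g=a.sum(2)//3; t=a[:,:,0]-a[:,:,1]
z=77.8
for zz,r,l in((z,22,"foot bottom"),(z+26,22,"foot top")):
    c=np.r_[JT,zz]; P=[c+[r*np.cos(q),r*np.sin(q),0] for q in np.linspace(0,6.28,60)]; p=proj("scene",P); print(l,proj("scene",c).round(1),p.min(0).round(1),p.max(0).round(1))
print("cols 240-280"); 
for r in range(164,206): print(r," ".join(f"{v:3d}" for v in g[r,242:282]))
print("tint");
for r in range(166,200,2): print(r," ".join(f"{v:2d}" for v in t[r,242:282]))
E
```

```text
foot bottom [[257.6 188.2]] [249.1 182.5] [266.  194.1]
foot top [[257.5 180.8]] [248.9 175.1] [266.  186.7]
cols 240-280
164  18  15  36 150 127  38  10  20  18  17  18  21  18  18  10  45  43  20  17  20  20  24  20  26  19   4 148 142 138 136 137 134 129 124 120 120 122 116 109 114
165  15  17   7  84  54  23  20  29  32  24  22  20  19  12  39 162  69  17  25  22  21  19  20  21  10  35 140 138 133 133 133 130 129 128 126 124 121 120 116 116
166  19  15  17  13  20  33  33  34  37  30  18  20  20   7 118 152  64  17  15  30  25  15  44  16  37 150 144 137 133 133 132 131 131 130 126 125 124 121 122 121
167  16  23  20  18  22  24  34  37  33  25  18  22  20   6 112 150  61  15  20  18  17 120 151  73  36 143 138 134 133 132 134 133 133 133 130 128 127 122 121 125
168  11  19  19  19  19  18  29  31  27  24  23  24  18   3 112 148  63  16  17  18  13   9  63  35  33 141 135 133 132 132 134 134 133 133 131 129 128 126 124 124
169  21   6  19  19  21  18  21  21  20  21  23  20  20   8 112 148  59  12  15  20  18  14  66  36  33 143 138 134 132 130 131 132 132 130 129 128 129 128 12
[... 7329 characters left out ...]
1  1  1  3 -1  1  1  0 -1  0 -1  1 -1  0 -1 -1  0  0 -1 -1 -2 -1  0 -1  0
190 -2  1 -3 -6 -1  0 -3 -14 -3  0  0  0  1  2  1  0  0  1  1  1  0  2 -1 -5  0 -3 -2 -2 -1 -1 -1 -1 -1 -2 -1 -1 -1 -1  0  0
192  5  6 -1 -4 -5  0 -3 -15 -5 -1 -1  0  0  3  2  2  0  2  2 -5 -2 -4 -4 -6  3 -4 -5 -1  0 -3 -3 -2 -2 -3 -1 -2 -3 -2 -3 -2
194 -7 -20 -2 -3 -3 -4 -4 -8 -4  0 -3 -9 -6 -2 -4 -8  0 -3 -4 -7  0 -2 -4 -8  1 -3 -5 -7  2 -3 -3 -3 -3 -2 -2 -2 -1 -2 -2 -1
196 -30 -5 -1 -3 -3 -4 -4 -4 -4  0 -4 -13 -6  0 -3 -7 -5 -2 -4 -6  0 -4 -4 -6  1 -2 -4 -4 -4 -4 -2 -2 -2 -2 -3 -2 -2 -2 -1 -1
198 -28 -3  0 -2 -4 -4 -2 -2 -4 -4 -4 -7 -5 -1 -2 -13 -6 -1 -3 -8 -6 -3 -5 -3 -5 -4 -3 -4 -3 -3 -2 -3 -3 -2 -2 -1 -1  0 -1  0
```

Foot silhouette: columns 248.8–265.4, lowest row about 193.2. A centred foot would span 249.1–266.0 with lowest row 194.1, so it sits about +2.5 mm in y and +0.6 mm in x. Correcting, lowering to contact, then measuring again.

```bash
python3 -m inch '-0.0005 -0.002 -0.003 0 0.003 0 0.018; 0 0 -0.003 0 0 0 0.018; 0 0 0 0 0 0 0.018; 0 0 0 0 0 0 0.018'; python3 -c "
from h import *
print(*st())"
```

```text
time_s: 31.0
eef_pos: [436.1, 49.9, 104.7]
ee_rot: [3.14, 0.082, -0.002]
contact_force: [-0.4, 1.0, -4.1]
opening: 21.5
31.0 [436.1  49.9 104.7] jaw deg 3.0 z [-0.001 -0.001 -1.   ] F [-0.4  1.  -4.1] open 21.5 q [-0.16 -0.06  2.09 -0.    1.11 -0.21]
```

```bash
python3 -m inch '0 0 -0.0015 0 0 0 0.018; 0 0 -0.001 0 0 0 0.018; 0 0 0 0 0 0 0.018; 0 0 0 0 0 0 0.018'; python3 - <<'E'
from h import *
print(*st())
a=shot("scene"); cv2.imwrite("pics/s17.png",a); g=a.astype(int).sum(2)//3
for zz in (69,95):
    c=np.r_[JT,zz]; p=proj("scene",[c+[22*np.cos(q),22*np.sin(q),0] for q in np.linspace(0,6.28,90)]); print(zz,p.min(0).round(1),p.max(0).round(1))
for r in range(184,200): print(r," ".join(f"{v:3d}" for v in g[r,244:272]))
E
```

```text
time_s: 31.4
eef_pos: [436.3, 49.8, 102.5]
ee_rot: [3.14, 0.082, -0.001]
contact_force: [-1.1, 0.5, -3.2]
opening: 21.4
31.4 [436.3  49.8 102.5] jaw deg 3.0 z [-0.001 -0.001 -1.   ] F [-1.1  0.5 -3.2] open 21.4 q [-0.16 -0.05  2.09 -0.    1.11 -0.21]
69 [249.2 184.9] [266.  196.5]
95 [249.  177.6] [266.  189.2]
184 124 123 122 127 132 113 134 110  29  26  43  60  44  84 105 127 124 121 120 119 121 119 109 114 114 112 114 113
185 128 125 123 123 129 106 129 133 105  95  53  50  82 129 126 121 120 121 120 120 125  93  93 112 114 112 113 116
186 127 125 122 121 122  66  97 129 130 129 110 132 129 126 122 119 120 121 121 125 124  55  96 115 114 113 117 119
187 122 119 115 116 142  98  48 116 129 127 125 127 124 124 122 120 125 122 127 116  61  50  97 118 116 116 119 121
188 118 116 138 135 100  71  53  47  75 118 130 130 128 128 124 126 130 115 105  61  60  56  92 118 119 122 123 125
189 137 130  94  87 129 101  59  60  58  54  54  80 106 109 100  89  61  55  62  63  63  54  93 125 121 122 124 124
190  87  90 123 133 101  85  58  61  64  64  60  62  61  61  62  62  64  64  67  64  62  54
[... 368 characters left out ...]
 136
194 107  81  79  90 107 100 129 104  64  59  62  66  65  67  64  64  66  62  60  70  94 127 136  96  88 123 132  93
195 118  98  67  86  90  68  95 109 118  75  61  60  61  61  63  62  60  64  73 127 136  79  87 125 135  98  91  88
196  50  99  75  84  86  83  84 113  95 111 128 113  81 111 108  79  80 130 141  83  87 124 136  81  90  90  88  82
197  70  85 153  92  78  82  65  88  95 131  99 113 121 133  96 127 121 107  89 122 138  87  93  92  90  86  85  78
198  77  54  66 121 104  76  84  93  88  94 123 131  92 110 121 130  93 115 119 132  98  90  89  88  84  82  79  75
199  74  78  80  72  96  87  78  89  89  79  90  96 125 130  96 111 123 134  97  90  90  88  87  82  80  77  74  65
```

The foot spans columns 249.5–265.8 with its lowest row near 196, against a predicted 249.2–266.0 and 196.5. It is centred to about 1 mm. Releasing and retreating.

```bash
python3 -m inch '0 0 -0.0005 0 0 0 0.018; 0 0 0 0 0 0 0.03; 0 0 0 0 0 0 0.045; 0 0 0 0 0 0 0.06; 0 0 0 0 0 0 0.06; 0 0 0.01 0 0 0 0.06; 0 0 0.03 0 0 0 0.06; 0 0 0.04 0 0 0 0.06; 0 0.03 0.04 0 0 0 0.06; 0 0.045 0.02 0 0 0 0.06; 0 0.045 0 0 0 0 0.06; 0 0.045 0 0 0 0 0.06; 0 0.045 0 0 0 0 0.06; 0 0.03 0 0 0 0 0.06; 0 0 0 0 0 0 0.06; 0 0 0 0 0 0 0.06'; python3 - <<'E'
from h import *
print(*st())
a=shot("scene"); cv2.imwrite("pics/s18.png",a); g=a.astype(int).sum(2)//3
for zz,r in ((69,22),(95,22),(121,12)):
    c=np.r_[JT,zz]; p=proj("scene",[c+[r*np.cos(q),r*np.sin(q),0] for q in np.linspace(0,6.28,90)]); print(zz,p.min(0).round(1),p.max(0).round(1))
for r in range(166,199): print(r," ".join(f"{v:3d}" for v in g[r,246:270]))
b=shot("top"); cv2.imwrite("pics/t18.png",b)
# sink near-end and plate outline checks
c=a.astype(int); m=(c[:,:,2]-c[:,:,0])>35; ys,xs=np.nonzero(m[170:230,225:300]); print("copper bbox",xs.min()+225,xs.max()+225,ys.min()+170,ys.max()+170)
P=[np.r_[JT+JR@[x,y],22] for x in(-28,28) for y in(-55,55)]; print(proj("scene",P).round(1))
E
```

```text
time_s: 33.05
eef_pos: [437.7, 299.7, 260.5]
ee_rot: [-3.137, -0.077, -0.027]
contact_force: [0.9, 0.4, 0.3]
opening: 59.7
33.05 [437.7 299.7 260.5] jaw deg 2.8 z [ 0.017  0.004 -1.   ] F [0.9 0.4 0.3] open 59.7 q [ 0.37  0.01  1.7  -0.    1.42  0.33]
69 [249.2 184.9] [266.  196.5]
95 [249.  177.6] [266.  189.2]
121 [252.6 172.7] [262.1 179. ]
166 131 133 134 134 132 133 133 134 134 133 132 129 128 131 130 129 133 133 133 133 133 134 134 133
167 134 134 136 134 136 134 133 133 132 131 131 130 129 130 132 132 132 132 131 132 131 132 132 133
168 133 132 133 134 133 134 133 134 133 131 131 129 129 128 130 134 133 132 131 131 132 132 131 130
169 131 132 132 131 130 130 132 134 133 133 131 130 129 131 131 132 133 132 134 133 133 133 134 132
170 132 131 130 130 129 128 129 133 132 132 130 131 131 133 133 131 131 131 131 130 131 130 132 131
171 132 133 131 131 129 129 131 130 131 132 132 132 132 133 133 131 127 127 127 126 126 128 130 128
172 130 130 127 126 129 128 126 127 130 132 132 132 132 131 129 129 127 128 126 123 124 126 126 125
173 128 128 126 126 127 127 129 128 128 120 124 121 11
[... 1934 characters left out ...]
 96  84 128
193  81  95 122 132  82  57  60  63  65  67  66  68  65  65  68  64  66  61  56  74  88 121 132  96
194  78  89 105  98 128 101  65  59  61  63  66  66  66  65  63  62  61  60  73 127 135  96  87 121
195  64  85  89  67  94 109 116  74  58  59  63  61  62  63  61  61  76 127 136  80  85 122 133  96
196  75  84  87  84  82 113  96 110 128 108  79 111 105  79  81 127 140  83  85 124 134  82  89  88
197 152  92  78  83  63  88  95 130 100 110 120 132  96 124 119 107  89 122 137  86  91  93  88  85
198  67 120 102  76  83  92  87  93 121 131  92 108 118 129  92 114 117 130  95  91  91  87  82  82
copper bbox 238 278 194 221
[[261.9 219.9]
 [237.5 196.4]
 [278.8 210.4]
 [254.1 187.8]]
```

The weight stands upright: knob columns 252.8–262 against 252.6–262.1 predicted. The plate outline matches too. One last check of the sink's far and near edges, then hand in.

```bash
python3 - <<'E'
from h import *
a=cv2.imread("pics/s18.png"); g=a.astype(int).sum(2)//3
for n,x,y,z in(("farL",-25,30,69),("farR",25,30,69),("nearL",-25,-30,69),("nearR",25,-30,69),("baseL",-25,-30,42),("baseR",25,-30,42)):
    print(n,proj("scene",np.r_[JT+JR@[x+.5,y],z])[0].round(1))
print("rows 180-206, cols 236-250")
for r in range(182,214): print(r," ".join(f"{v:3d}" for v in g[r,238:278]))
E
```

```text
farL [243.3 188.3]
farR [258.6 180.5]
nearL [257.  201.1]
nearR [272.4 192.9]
baseL [257.1 208.5]
baseR [272.3 200.2]
rows 180-206, cols 236-250
182 115 113 112 115 116 117 120 120 120 122 123 120 124 120 122 124 109  60  54  66  64  53  72 123 123 118 116 117 126 126 124 123 123 123 121 119 117 116 116 114
183 119 120 118 121 121 120 120 121 123 125 128  99 119 120 120 122 126  95  56  58  55  49 114 121 119 118 119 118 121 122 120 119 118 115 114 112 112 111 113 112
184 122 123 124 125 125 124 122 121 121 126 129 125 123 121 121 119 122 129 118 106 103 124 124 121 119 118 118 120  80 110 115 113 113 112 113 111 107 106 112 116
185 126 126 126 129 129 127 126 125 121 123 127  85 121 124 121 120 120 123 123 125 124 120 120 118 120 118 123 105  95 110 111 113 113 115 115 114 115 116 118 118
186 127 128 128 127 127 127 126 122 120 120 122  86  88 126 124 121 119 122 121 122 120 118 120 118 121 122 127  76  96 112 112 112 115 118 120 122 123 123 120 121
187 129 128 127 125 124 121 121 117 114 116 142  96  46  98 127 126 123 124 122 122 121 120 122 121 125 120  65  51  97 116 115 115 117
[... 3592 characters left out ...]
  97 116  78  77  79  88  88  89  91  85  69
210  91  28  39  56  57  59  58  57  57  57  59  55  46  35  91  94  77  74  79  82  72 104 130  96  91  89  87  84  80 111 142 127  91  87  88  88  88  55  48  90
211 145  94  26  37  58  59  62  57  57  60  59  58  57  43  33  94  95  77  74  78  82  82  94  91  88  86  83  80  74  58 112 111  81  87  87  90  88  89  93 102
212 137 146  93  27  36  59  59  59  58  58  57  58  60  56  54  34  91  95  83  76  78  85  91  88  85  82  78  80  85  87  65  70  77  86  87  89  91  99  73  48
213 132 136 143  93  28  37  58  59  59  57  57  58  59  56  47  53  37  86  94  83  76  82  85  83  80  83  69  83  85  86  87  91  88  88  90  92  73  40  45  43
```

```bash
python3 -c "
from plant import bot
print(bot.close_job())"
```

```text
the job is handed in; nothing more can be done
None
```

The stack is built and handed in at about 33 s of the 144 s: spreader plate between the pins, module on it, heat sink fins up, and the large weight standing upright on top. The small weight was left alone, and the gripper was open and clear when I handed in.

**Last checks, scene camera (robot retreated, before handing in):**
- **Plate:** its outline matches a centred plate to about 1 px, roughly 2 mm.
- **Module:** about 1 mm from centre, measured while it was still held in place on the plate.
- **Heat sink:** the near and far edges are each off by about 1 px, in opposite directions, which fits a centred sink.
- **Weight:** foot and knob match the upright, centred prediction to about 1 mm.

**What disagreed or was not checked:**
- The two cameras differ by 2–4 mm. I settled this by measuring everything relative to the jig's pins in the scene camera.
- My estimates of the sink's lengthwise position, made while it was held, differed by up to 3 mm between methods.
- I reached the 16-picture limit, so the weight's placing was checked only from pixel values, not by eye. I took a last top-camera picture but did not analyse it.

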